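# Hang the sample caddy on the rail and lock it

## Robot

A 7-joint arm with a two-finger parallel gripper is mounted at the origin on a cart in front of the work surface, level with it; the furniture and walls round the work are solid. World frame = base frame: x ahead of the robot, y to its left, z up, the work surface at z = 0. Lengths are in m, angles in degrees, forces in N, time in s.
With the tool pointing down it reaches from about 0.425 to 0.875 m from the base axis. Payload 4.7 kg.
Tool frame: the origin (TCP) lies on the centre line of the jaws, within the pads' length; the fingertips stand 8 mm ahead of it and the grasp point (between the pads) lies 11 mm behind it; z points along the fingers, y is the direction in which the jaws open and shut (so a half turn about z gives the same grasp; the last joint's range is limited). The gripper opens to 87 mm and grips with 3 to 60 N. Pads are 19 mm wide; open, the fingers measure 117 mm over their backs; the gripper's body (75 mm by 190 mm) begins 51 mm behind the grasp point.
Start: joints at [-75.281, 18.392, -4.016, 83.108, 1.295, 78.541, -3.26], TCP at [0.156, 0.631, 0.231] pointing down, gripper open.
Joint ranges: [-163.93, 163.93], [-17.29, 119.83], [-79.2, 71.16], [3.27, 140.29], [-89.18, 269.18], [5.43, 117.66], [-154.24, 154.24]. Speed limits (degrees/s): [147.25, 147.25, 180, 180, 180, 180, 180].

## Interface

Orientations are given as [roll, pitch, yaw] about the fixed x, y, z axes, in that order (R = Rz(yaw) Ry(pitch) Rx(roll)).
In Python, from cell import status, vision, workorder gives the robot as it stands.
- The arm moves only by the tool step_arm, never from a script. Its argument "series" is a list of rows, each an object of numbers: "ax", "ay", "az": the turn, a rotation vector about the world's x, y, z in degrees; "x", "y", "z": the shift along the world's x, y, z in m; "claw": the opening in per cent of the stroke, from 0 (shut) to 100 (fully open). In form: [{"ax": .., "ay": .., "az": .., "x": .., "y": .., "z": .., "claw": ..}, ...]. A call has 1 to 12 rows; each row is the pose to reach, as a shift and turn from the pose commanded when the call began; what a row does not reach only later rows make up. A row lasts 1/10 s, in which the tool goes at most 50 mm and 8.59 degrees, less where a joint would pass 70% of its speed; a pose out of reach is approached as far as the arm can. A call with a gripper value outside its range is refused whole. The fingers move at their own pace and stop on an object; "squeeze" is the grip in N (left out, the last holds). Time passes only in rows, so rows that repeat a pose let the fingers close. It gives the time, the measured TCP pose, the force and the opening at its end, in the units of the state.
- status.get_obs(): the state, without advancing time (a new reading comes with each control period).
- vision.read_camera(name): name is "scene" or "side" or "wrist"; returns the picture (480x640x3 uint8, red, green, blue); there is no depth.
- vision.camera_params(name): a dict with "fovy" (degrees; the focal length in pixels is half the picture's height over the tangent of half this angle, whatever the lens; pixels are square), "cx", "cy" (the principal point, pixels), "eye" and "orientation" of the camera in the world; the wrist camera has in their place "tool_from_camera" (4x4, takes a point from camera to tool coordinates, whose origin is the TCP and whose axes are the flange's). Camera axes: x right, y down, z forward; pixel columns grow to the right and rows downward; lengths in m; the calibration is good to about 2 mm. A picture is of the moment at which its call begins: read the wrist's pose just before it. camera_params takes no time and is no camera call.
- workorder.sign_off(): hands the job in, once; it reports no verdict.
The state is a dict: "time_s": time; "qpos": joint angles; "joint_velocities": joint speeds; "effort": joint torques, N m; "tool_pos": TCP position; "tool_rot": TCP orientation; "force": force on the tool from outside, world axes, zero at the start; "wrist_torque": the same for the moment, N m; "grip_width": finger opening in m.
Only numpy, scipy, OpenCV 4.12 (cv2) and the standard library are available. Lean on these libraries where they do the work, as an engineer would, in place of code of your own. Each camera call takes 0.05 s, during which the arm holds its last target.

## Task

Hang the two-bay sample caddy on the cleat of the rail stand, roughly in the middle: tip its angled rear strip over the cleat, let it drop fully home and sit upright against the panel. Then take the flat driver, turn the slotted keeper on top of the rail stand a quarter turn clockwise to its stop so that its tongue locks the strip in, and stand the driver back upright in its stand. Turn the keeper with the driver only, not with the fingers, and leave the vial and the pot in front where they are.

Things in the scene. Friction and masses are not known exactly. Their poses are not given: they have to be found in the camera images.
- rail: Fixed rail stand: base plate and upright off-white panel 190 wide, 14 thick, 120 high, a block behind it (146 high). Origin on the bench below the middle of the panel's front face; -x points out of the front face, y along the panel, z up. The fully hung caddy has its origin here at x -72, y 0 (up to 40 aside is fine), z 40, axes parallel.
- cleat_nose (a point): Middle of the top edge of the aluminium cleat on the panel's front, 18.5 before the panel and 128.5 above the bench. Cleat 180 long (y), 20.5 deep, z 74 to 128.5; its top falls at 45 degrees from this edge back to the panel (z 110), a groove for the caddy's strip. Axes as rail.
- keeper: Slotted steel keeper on top of the rail stand, pivot (vertical) at rail x +24, y 0. Origin on the pivot at the tongue's underside, 147 above the bench. The tongue, 16 wide, 5 thick, points 40 along its own -y. Open, that is the rail's -y; it starts up to 0.3 rad on from there, turns clockwise from above (friction 0.05 N m, stays put) to a stop at a quarter turn, tongue along the rail's -x, 3 above the hung strip.
- keeper_slot (a point): Middle of the slot's mouth in the keeper's round head (27 diameter), on the pivot, 160 above the bench. The slot runs along its y axis right across the head, 6.5 wide, 8 deep, with a 2.5 chamfer at the mouth.
- caddy: Loose light grey open tray with two bays, 100 (x) by 130 (y), back plate 104 high, 0.25 to 0.5 kg. Origin under the tray's centre, z up, +x to its rear. Centre of mass near x +22. A spacer bar low on its back (x 50 to 72, 110 wide, z 6 to 22) ends up below the cleat, against the panel. Held level it fouls the cleat: tip the top 0.2 to 0.4 rad towards the panel, hook the strip, lower, then swing the bottom in.
- caddy_grip (a point): Middle of the caddy's grip bar, 14 below its top, 104 above the caddy's underside: a bar along x, 92 long, 12 thick (y), 28 high, open below; take it from above across its thickness. Axes as caddy.
- caddy_tip (a point): Middle of the lowest rear edge of the caddy's aluminium rear strip, at caddy x 71, z 72. The strip is 130 wide (y), x 50 to 72, top z 104; its underside rises at 45 degrees from this blunt tip (2 wide) forward to z 92 at the back plate. Axes as caddy.
- driver: Loose flat driver, upright, blade down in the stand; 163 long, 0.11 kg. Origin at the middle of the blade's tip, z up the handle. Blade 16 wide (x), 3 thick (y), lowest 13; shaft 9 and bolster 18 diameter; black shoulder 35 diameter at z 75 to 80; black octagonal handle 28 across flats, z 80 to 160, flats facing x, y and the diagonals.
- stand: Fixed tool stand, 100 (x) by 60 (y), top plate 88 high with two round holes, 23 diameter, at x -23 and +23, y 0. Origin on the bench under its centre. The driver starts in the hole at x -23, shoulder resting on the plate, tip 13 above the bench; either hole will do for its return.
- vial: Loose glass sample vial with white cap, 45 diameter, 79 tall, a bystander in front of the rail stand. Origin under its centre.
- pot: Loose white sample pot with screw lid, 49 diameter, 59 tall, a bystander in front of the rail stand. Origin under its centre.
Things that resemble listed ones, but are neither listed nor needed, are in the scene too. Of the things like the driver, leave any that is red; of the rest the larger one is meant.

How it is judged (in metres and radians):
On the way, in this order (a step that is already met when the one before it is completed fails the run):
1. the caddy hangs on the cleat, fully home and upright (x of caddy in the frame of rail between -0.078 and -0.068 m and y of caddy in the frame of rail between -0.045 and 0.045 m and z of caddy in the frame of rail between 0.035 and 0.0425 m and angle between the z axis of caddy and the z axis of rail, either way round below 0.08 rad and angle between the x axis of caddy and the x axis of rail, either way round below 0.08 rad), for 0.3 s.
2. the driver's blade turns the keeper while the caddy hangs (all of step 1 and contact force between driver and keeper above 0.2 N and angle between the y axis of keeper and the x axis of rail, either way round between 0.2 and 1.1 rad), for 0.05 s.
3. the keeper is at its stop, tongue over the strip (all of step 1 and angle between the y axis of keeper and the x axis of rail, either way round below 0.15 rad), for 0.2 s.
At the end, for the whole second after the job is handed in: Caddy hung: origin within 6 mm of home fore-aft, 45 mm along the rail, +2.5/-5 mm in height, square within 0.08 rad; keeper within 0.15 rad of its stop; driver in a hole of its stand within 4 mm of seated height, upright within 0.1 rad; both at rest (all of step 3 and z of driver in the frame of stand between 0.009 and 0.017 m and x of driver in the frame of stand between -0.04 and 0.04 m and y of driver in the frame of stand between -0.012 and 0.012 m and angle between driver's own z axis and vertical below 0.1 rad and linear speed of each of caddy, driver below 0.02 m/s); the robot touches nothing.
It fails at once if the fingers push the keeper (contact force between the fingers and keeper above 2 N).
It fails at once if the vial or the pot is moved by more than 30 mm (distance of any of vial, pot from where it was at the start of the episode above 0.03 m).
It also fails if it takes over 72 s, if anything falls off the work surface, if the arm or the gripper's body presses on something with over 40 N, if the wrist force passes 120 N, or if a joint passes its speed limit or range.

## Working session

There is one attempt and no reset: what is moved stays moved. The work goes in short steps, Python scripts to look and compute and a tool call to move; the robot and the scene stay as the last step left them, time stands still between calls to the robot, and variables do not carry over. Pictures are saved under pics/ and viewed, and the job is handed in when it is done.

Besides the shell and the picture viewer there is one more tool, called after "Call:" as name(argument=value, ...) on one line, values as JSON. step_arm: Moves the arm, as the interface text tells. Its arguments: {"type":"object","properties":{"series":{"type":"array"},"squeeze":{"type":"number"}},"required":["series"]}

```bash
ls -la; mkdir -p pics; cat > h.py <<'E'
import numpy as np, cv2
from scipy.spatial.transform import Rotation as R
from cell import status, vision, workorder
E
python3 - <<'E'
from h import *
s=status.get_obs()
print(s)
for n in ['scene','side','wrist']:
    print(n,vision.camera_params(n))
    cv2.imwrite(f'pics/{n}0.png',vision.read_camera(n)[:,:,::-1])
E
```

```text
total 12
drwxr-xr-x  3 agent agent 4096 Dec  7 00:30 .
drwxr-xr-x 23 root  root  4096 Dec  7 00:30 ..
drwxr-xr-x  2 agent agent 4096 Dec  7 00:30 pics
{'time_s': 0.0, 'qpos': array([-75.28118308,  18.43886363,  -4.01465925,  83.17565103,
         1.29619074,  78.53940589,  -3.2599947 ]), 'joint_velocities': array([ 0.07128716,  0.03296873, -0.00750633,  0.08332097, -0.02769404,
       -0.1090649 , -0.03310777]), 'effort': array([-1.00801510e-03, -4.91284096e+01, -4.04420765e-01, -3.12529814e+01,
       -6.38362113e-02,  4.38884867e-02,  1.79892204e-04]), 'tool_pos': array([0.1562048 , 0.63039954, 0.22945703]), 'tool_rot': array([-1.79891384e+02,  7.16721326e-03,  1.66090371e+02]), 'force': array([ 0.34851505, -0.18724912, -0.42066498]), 'wrist_torque': array([0.00755885, 0.03193295, 0.00647357]), 'grip_width': 0.08702296723470038}
scene {'fovy': 46.00499607525996, 'cx': 328.33433731589867, 'cy': 237.75190234180653, 'eye': array([0.20154218, 0.6417336 , 1.00843075]), 'orientation': array([-140.37222971,    0.58211008, -157.47532152])}
side {'fovy': 57.36715648215873, 'cx': 319.9084273350689, 'cy': 243.50201903299833, 'eye': array([0.10225734, 0.51105993, 1.01917843]), 'orientation': array([-142.28640225,   -0.80589567, -142.66044736])}
wrist {'fovy': 60.64552870979791, 'cx': 320.3362947084779, 'cy': 243.46802208090514, 'tool_from_camera': array([[ 9.74549917e-04, -9.70507782e-01, -2.41067824e-01,
         6.49008531e-02],
       [ 9.99999247e-01,  7.66002889e-04,  9.58806591e-04,
         1.74003705e-04],
       [-7.45870608e-04, -2.41068576e-01,  9.70507798e-01,
        -1.53807080e-01],
       [ 0.00000000e+00,  0.00000000e+00,  0.00000000e+00,
         1.00000000e+00]])}
```

View pics/scene0.png

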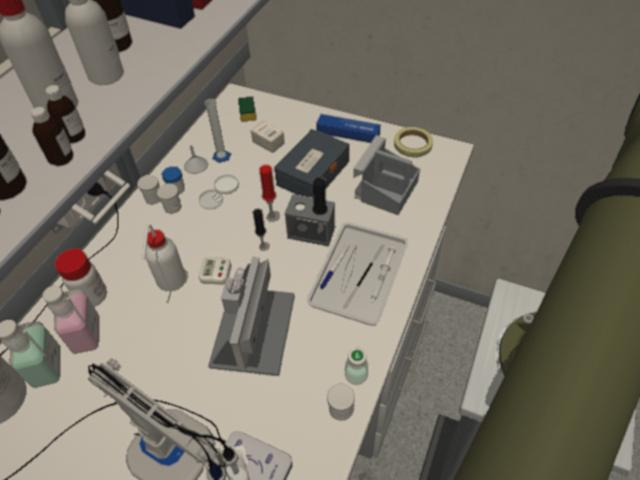

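View pics/side0.png

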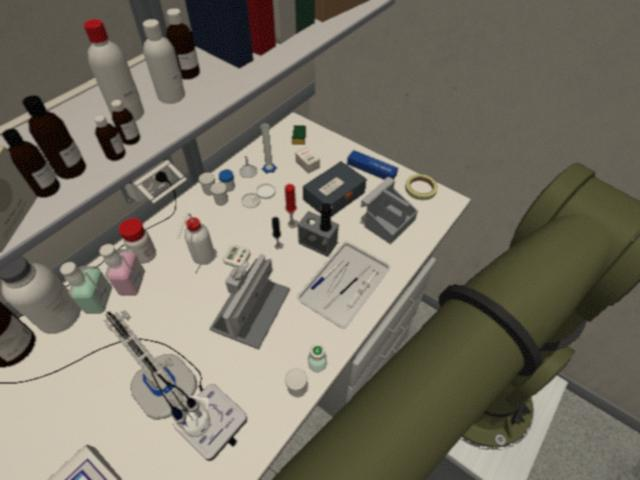

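View pics/wrist0.png

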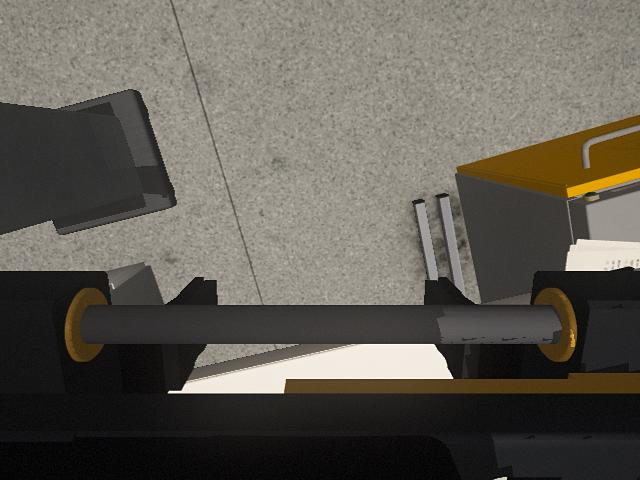

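```bash
cat >> h.py <<'E'
def cam(n,s=None):
    p=vision.camera_params(n); f=240/np.tan(np.radians(p['fovy']/2))
    K=np.array([[f,0,p['cx']],[0,f,p['cy']],[0,0,1]])
    if n=='wrist':
        T=np.eye(4);T[:3,:3]=R.from_euler('xyz',s['tool_rot'],degrees=True).as_matrix();T[:3,3]=s['tool_pos']
        C=T@p['tool_from_camera']; return K,C[:3,:3],C[:3,3]
    return K,R.from_euler('xyz',p['orientation'],degrees=True).as_matrix(),np.array(p['eye'])
def proj(c,X):
    K,r,e=c; q=(np.atleast_2d(X)-e)@r; q=q@K.T; return q[:,:2]/q[:,2:]
def back(c,uv,z):
    K,r,e=c; uv=np.atleast_2d(uv); d=np.c_[uv,np.ones(len(uv))]@np.linalg.inv(K).T@r.T
    return e+d*((z-e[2])/d[:,2])[:,None]
def tri(c1,u1,c2,u2):
    A=[];b=[]
    M=np.zeros((3,3));v=np.zeros(3);ds=[]
    for c,u in((c1,u1),(c2,u2)):
        K,r,e=c;d=r@np.linalg.inv(K)@np.r_[u,1];d/=np.linalg.norm(d);P=np.eye(3)-np.outer(d,d);M+=P;v+=P@e;ds.append((e,P))
    X=np.linalg.solve(M,v);return X,[np.linalg.norm(P@(X-e)) for e,P in ds]
E
python3 - <<'E'
from h import *
for n in ['scene','side']:
    c=cam(n);im=cv2.imread(f'pics/{n}0.png');
    for x in np.arange(-.2,1.21,.1):
        for y in np.arange(-.8,.81,.1):
            u=proj(c,[x,y,0])[0]
            if 0<u[0]<640 and 0<u[1]<480 and (np.array([x,y,0])-c[2])@c[1][:,2]>0: cv2.putText(im,f'{x*10:.0f},{y*10:.0f}',(int(u[0])-10,int(u[1])),0,.3,(0,0,255));cv2.circle(im,(int(u[0]),int(u[1])),1,(255,0,0),-1)
    cv2.imwrite(f'pics/{n}g.png',im)
c0=cv2.imread('pics/scene0.png')
cv2.imwrite('pics/crop_s.png',cv2.resize(c0[100:420,140:460],(800,600) if 0 else (600,600),interpolation=3)) 
E
```

```text
(no output)
```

View pics/sceneg.png

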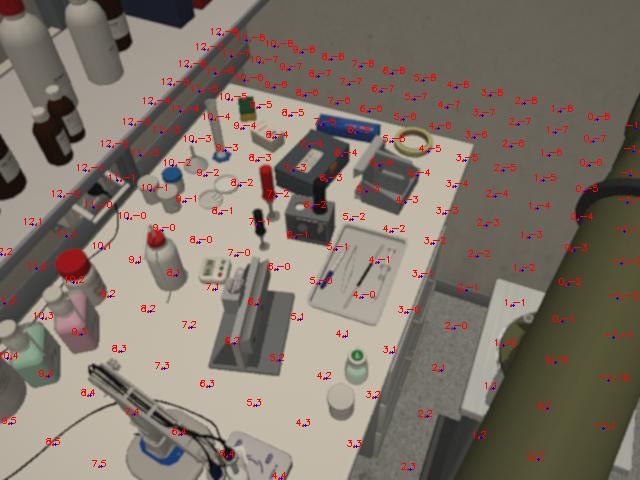

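View pics/crop_s.png

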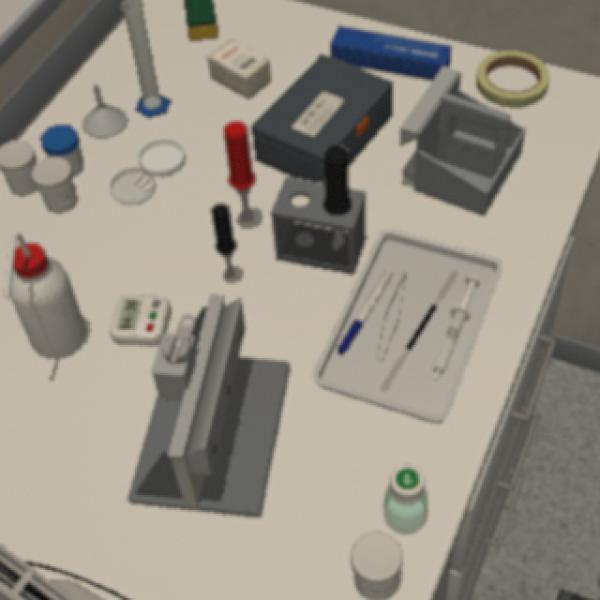

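Call:
step_arm(series=[{"z":0.05,"x":0.02},{"z":0.1,"x":0.04,"y":-0.02},{"z":0.15,"x":0.08,"y":-0.05},{"z":0.2,"x":0.12,"y":-0.09},{"z":0.2,"x":0.16,"y":-0.13,"az":5},{"z":0.2,"x":0.2,"y":-0.17,"az":10},{"z":0.2,"x":0.23,"y":-0.21,"az":14},{"z":0.2,"x":0.25,"y":-0.26,"az":14},{"z":0.2,"x":0.27,"y":-0.31,"az":14},{"z":0.2,"x":0.28,"y":-0.36,"az":14},{"z":0.2,"x":0.29,"y":-0.41,"az":14},{"z":0.2,"x":0.3,"y":-0.46,"az":14}])

```text
invalid input
```

Call:
step_arm(series=[{"y":-0.04},{"y":-0.04}])

```text
invalid input
```

```bash
cat > shot.py <<'E'
import sys,pickle
from h import *
t=sys.argv[1]
s=status.get_obs();im=vision.read_camera('wrist')[:,:,::-1]
cv2.imwrite(f'pics/{t}.png',im);pickle.dump(s,open(f'pics/{t}.pkl','wb'))
print(s['time_s'],s['tool_pos'],s['tool_rot'],s['qpos'].round(1))
E
python3 shot.py w1
```

```text
0.15 [0.1562115  0.63053668 0.22973275] [-1.79917831e+02  5.39354153e-03  1.66091498e+02] [-75.3  18.4  -4.   83.2   1.3  78.5  -3.3]
```

View pics/w1.png

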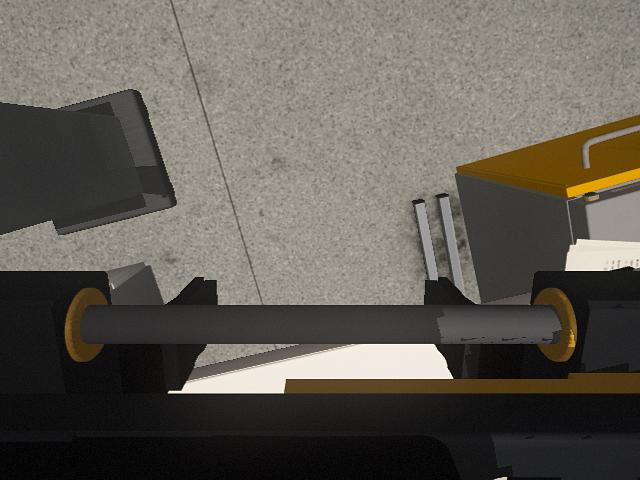

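Call:
step_arm(series=[{"ax":0,"ay":0,"az":0,"x":0.02,"y":0,"z":0.05,"claw":100},{"ax":0,"ay":0,"az":0,"x":0.04,"y":-0.02,"z":0.09,"claw":100},{"ax":0,"ay":0,"az":0,"x":0.08,"y":-0.05,"z":0.12,"claw":100},{"ax":0,"ay":0,"az":0,"x":0.12,"y":-0.08,"z":0.15,"claw":100},{"ax":0,"ay":0,"az":5,"x":0.16,"y":-0.11,"z":0.16,"claw":100},{"ax":0,"ay":0,"az":10,"x":0.2,"y":-0.14,"z":0.17,"claw":100},{"ax":0,"ay":0,"az":14,"x":0.24,"y":-0.17,"z":0.18,"claw":100},{"ax":0,"ay":0,"az":14,"x":0.28,"y":-0.2,"z":0.18,"claw":100},{"ax":0,"ay":0,"az":14,"x":0.32,"y":-0.23,"z":0.18,"claw":100},{"ax":0,"ay":0,"az":14,"x":0.36,"y":-0.26,"z":0.18,"claw":100},{"ax":0,"ay":0,"az":14,"x":0.39,"y":-0.3,"z":0.18,"claw":100},{"ax":0,"ay":0,"az":14,"x":0.41,"y":-0.34,"z":0.18,"claw":100}])

```text
time_s: 1.4
tool_pos: [0.5604, 0.302, 0.4095]
tool_rot: [-180.0, -0.0, -179.9]
force: [0.3, 0.0, 0.4]
grip_width: 0.0869
```

Call:
step_arm(series=[{"ax":0,"ay":0,"az":0,"x":0.02,"y":-0.04,"z":0.0,"claw":100},{"ax":0,"ay":0,"az":0,"x":0.04,"y":-0.08,"z":0.0,"claw":100},{"ax":0,"ay":0,"az":0,"x":0.06,"y":-0.12,"z":0.0,"claw":100},{"ax":0,"ay":0,"az":0,"x":0.07,"y":-0.16,"z":0.0,"claw":100},{"ax":0,"ay":0,"az":0,"x":0.07,"y":-0.17,"z":0.0,"claw":100},{"ax":0,"ay":0,"az":0,"x":0.07,"y":-0.17,"z":0.0,"claw":100}])

```text
time_s: 2.0
tool_pos: [0.6292, 0.1304, 0.4107]
tool_rot: [-180.0, 0.0, 179.8]
force: [0.0, -0.0, 0.1]
grip_width: 0.0871
```

```bash
python3 shot.py w2
```

```text
2.0 [0.62918287 0.13042536 0.41065342] [-1.79970473e+02  3.37636424e-03  1.79822843e+02] [-26.9  16.9  17.7  65.6  -5.1  98.2  79.2]
```

View pics/w2.png

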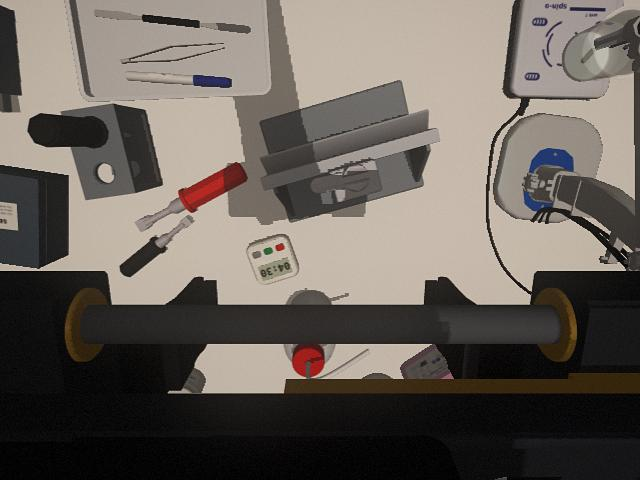

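```bash
python3 - <<'E'
import cv2
im=cv2.imread('pics/w2.png')
cv2.imwrite('pics/w2a.png',cv2.resize(im[60:240,240:460],(792,648),interpolation=2)[:600])
cv2.imwrite('pics/w2b.png',cv2.resize(im[85:225,15:185],(728,600),interpolation=2))
E
```

```text
(no output)
```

View pics/w2a.png

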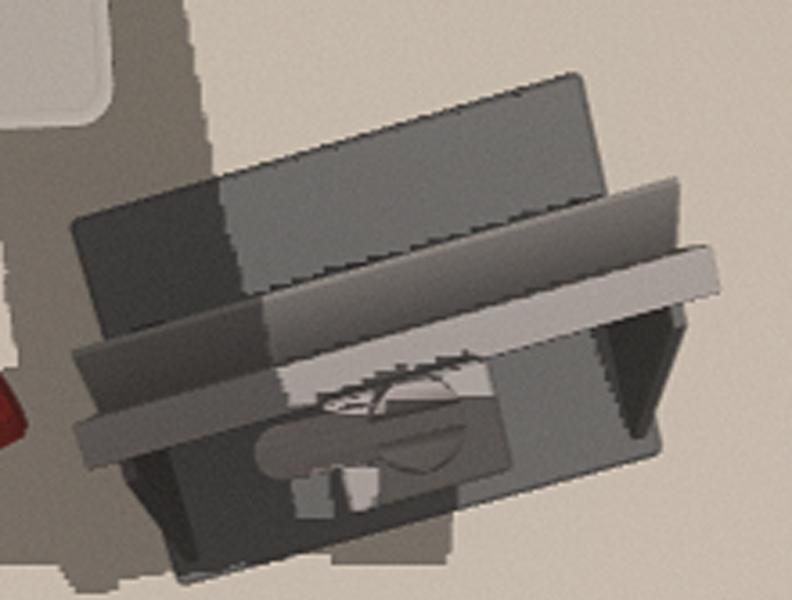

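View pics/w2b.png

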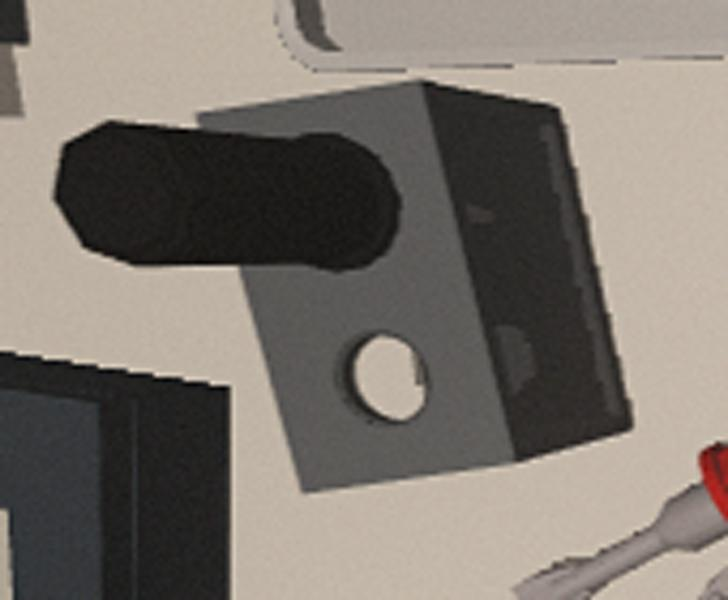

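```bash
python3 - <<'E'
from h import *
import pickle
s=pickle.load(open('pics/w2.pkl','rb'));c=cam('wrist',s)
f=lambda p:np.array(p)/3.6+[240,60]
P=f([[75,422],[708,245],[720,292],[90,468]]);X=back(c,P,.12);print(X)
N=back(c,f([[75,350],[680,180]]),.1285);print('nose',N)
for A in(X[:2],X[2:],N):
    d=A[1]-A[0];print(np.linalg.norm(d),np.degrees(np.arctan2(-d[0],d[1])),A.mean(0))
print('head',back(c,f([[420,424],[256,452]]),.160))
g=lambda p:np.array(p)/(728/170)+[15,85]
Q=back(c,g([[198,114],[421,80],[515,462],[303,492]]),.088);print('stand',Q, np.linalg.norm(np.diff(Q,axis=0),axis=1))
print('hole',back(c,g([[388,378]]),.088), 'shoulder', back(c,g([[335,202]]),.093))
E
```

```text
[[0.60142772 0.06694819 0.12      ]
 [0.55100946 0.25226928 0.12      ]
 [0.56423468 0.25664955 0.12      ]
 [0.61512102 0.0709444  0.12      ]]
nose [[0.58010596 0.06893201 0.1285    ]
 [0.53362947 0.24089635 0.1285    ]]
0.1920570330927785 15.21947201174452 [0.57621859 0.15960873 0.12      ]
0.1925508331637544 -164.67613229075576 [0.58967785 0.16379697 0.12      ]
0.17813421040509758 15.123896624285907 [0.55686772 0.15491418 0.1285    ]
head [[0.59882491 0.16627172 0.16      ]
 [0.60629206 0.12171468 0.16      ]]
stand [[ 0.53164226 -0.15604383  0.088     ]
 [ 0.52340992 -0.09733984  0.088     ]
 [ 0.62179559 -0.08404903  0.088     ]
 [ 0.6298311  -0.14263797  0.088     ]] [0.05927841 0.09927933 0.05913741]
hole [[ 0.59922439 -0.1155742   0.088     ]] shoulder [[ 0.55379543 -0.12092792  0.093     ]]
```

Call:
step_arm(series=[{"ax":0,"ay":0,"az":0,"x":0.0,"y":-0.04,"z":0.0,"claw":100},{"ax":0,"ay":0,"az":0,"x":0.0,"y":-0.09,"z":0.0,"claw":100},{"ax":0,"ay":0,"az":0,"x":0.0,"y":-0.14,"z":0.0,"claw":100},{"ax":0,"ay":0,"az":0,"x":0.0,"y":-0.19,"z":0.0,"claw":100},{"ax":0,"ay":0,"az":0,"x":0.0,"y":-0.24,"z":0.0,"claw":100},{"ax":0,"ay":0,"az":0,"x":0.0,"y":-0.29,"z":0.0,"claw":100},{"ax":0,"ay":0,"az":0,"x":-0.01,"y":-0.34,"z":0.0,"claw":100},{"ax":0,"ay":0,"az":0,"x":-0.02,"y":-0.39,"z":0.0,"claw":100},{"ax":0,"ay":0,"az":0,"x":-0.03,"y":-0.43,"z":0.0,"claw":100},{"ax":0,"ay":0,"az":0,"x":-0.03,"y":-0.46,"z":0.0,"claw":100},{"ax":0,"ay":0,"az":0,"x":-0.03,"y":-0.46,"z":0.0,"claw":100},{"ax":0,"ay":0,"az":0,"x":-0.03,"y":-0.46,"z":0.0,"claw":100}])

```text
time_s: 3.25
tool_pos: [0.6002, -0.3247, 0.4099]
tool_rot: [179.9, -0.0, -179.8]
force: [-0.3, -0.4, 0.2]
grip_width: 0.0872
```

```bash
python3 shot.py w3; python3 -c "
import cv2
im=cv2.imread('pics/w3.png');cv2.imwrite('pics/w3a.png',cv2.resize(im[0:280],None,fx=1.25,fy=1.25,interpolation=2))"
```

```text
3.25 [ 0.60020484 -0.32468548  0.40993785] [ 1.79885743e+02 -1.90016729e-03 -1.79763447e+02] [  7.6  23.6  29.8  58.9 -11.8 100.2 123.4]
```

View pics/w3a.png

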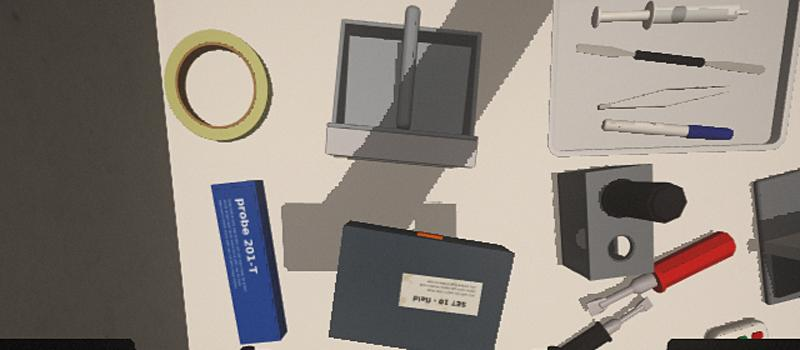

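```bash
python3 -c "
import cv2
im=cv2.imread('pics/w3.png');cv2.imwrite('pics/w3b.png',cv2.resize(im[0:140,245:405],None,fx=4.25,fy=4.25,interpolation=2))
cv2.imwrite('pics/w3c.png',cv2.resize(im[125:235,435:565],None,fx=5,fy=5,interpolation=2))"
```

```text
(no output)
```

View pics/w3b.png

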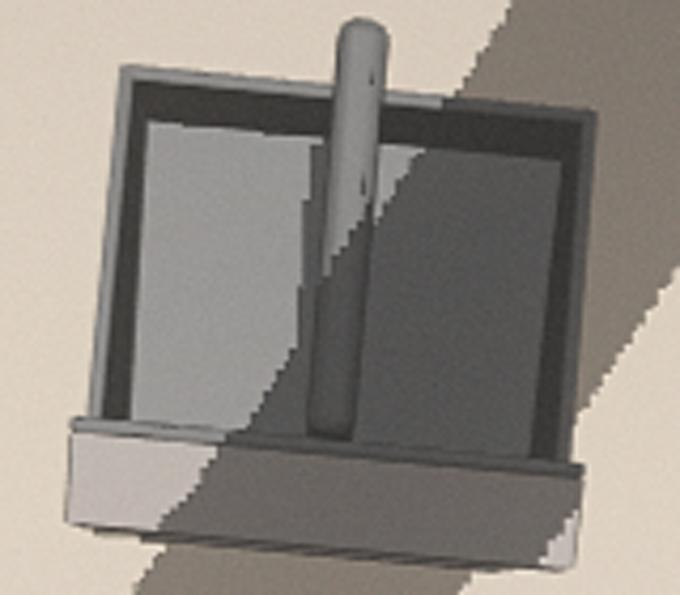

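View pics/w3c.png

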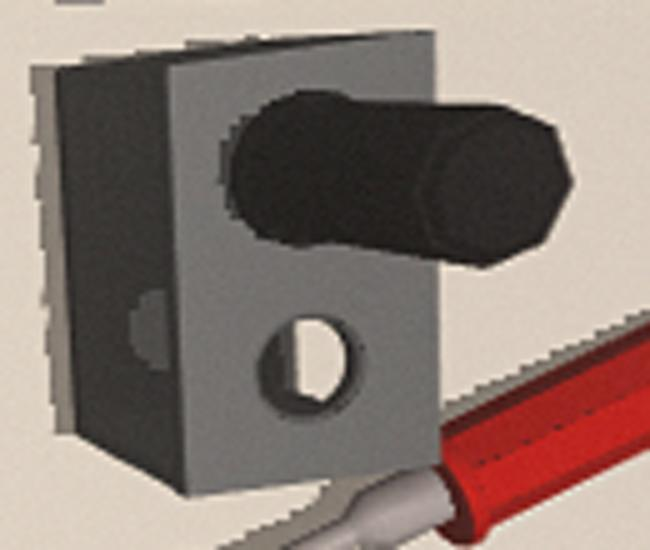

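```bash
python3 - <<'E'
from h import *
import pickle
s=pickle.load(open('pics/w3.pkl','rb'));c=cam('wrist',s)
f=lambda p:np.array(p)/4.25+[245,0]
X=back(c,f([[72,432],[582,475],[575,571],[66,523]]),.104);print(X,np.linalg.norm(np.diff(X,axis=0),axis=1))
for A in(X[:2],X[3:1:-1]):
    d=A[1]-A[0];print(np.degrees(np.arctan2(-d[0],d[1])),A.mean(0))
b=back(c,f([[363,17],[331,437]]),.118);d=b[1]-b[0];print(b,np.linalg.norm(d),np.degrees(np.arctan2(d[1],d[0])),b.mean(0))
b=back(c,f([[363,17],[331,437]]),.112);print(b.mean(0))
g=lambda p:np.array(p)/5+[435,125]
Q=back(c,g([[167,64],[434,30],[440,458],[187,495]]),.088);print('stand',Q, np.linalg.norm(np.diff(Q,axis=0),axis=1),Q.mean(0))
print('hole',back(c,g([[309,367]]),.088), 'shoulder', back(c,g([[298,167]]),.093))
t=back(c,g([[498,104],[555,126],[572,182],[546,240],[484,267]]),.173);print('top',t,np.degrees(np.arctan2(*np.diff(t,axis=0)[:,1::-1].T)))
E
```

```text
[[ 0.49457121 -0.38620178  0.104     ]
 [ 0.50415433 -0.2581951   0.104     ]
 [ 0.52751219 -0.25901498  0.104     ]
 [ 0.51643652 -0.38835813  0.104     ]] [0.1283649  0.02337225 0.12981649]
-4.28141577619124 [ 0.49936277 -0.32219844  0.104     ]
-4.894305692664047 [ 0.52197436 -0.32368655  0.104     ]
[[ 0.40485461 -0.31479011  0.118     ]
 [ 0.49662705 -0.32154587  0.118     ]] 0.0920207664079426 -4.2101906925932555 [ 0.45074083 -0.31816799  0.118     ]
[ 0.44960223 -0.31807213  0.112     ]
stand [[ 0.53047427 -0.15748797  0.088     ]
 [ 0.52279487 -0.0982963   0.088     ]
 [ 0.61994657 -0.08485483  0.088     ]
 [ 0.62908454 -0.14365289  0.088     ]] [0.05968775 0.09807714 0.05950391] [ 0.57557506 -0.121073    0.088     ]
hole [[ 0.59861038 -0.11808128  0.088     ]] shoulder [[ 0.55281896 -0.12765984  0.093     ]]
top [[ 0.53821144 -0.12532114  0.173     ]
 [ 0.542137   -0.11417795  0.173     ]
 [ 0.55234156 -0.10957839  0.173     ]
 [ 0.56309152 -0.11298518  0.173     ]
 [ 0.56819099 -0.12403658  0.173     ]] [ 70.59349458  24.26282609 -17.58403563 -65.22993477]
```

Call:
step_arm(series=[{"ax":0,"ay":0,"az":-2,"x":-0.03,"y":0.001,"z":-0.03,"claw":50},{"ax":0,"ay":0,"az":-4.6,"x":-0.06,"y":0.003,"z":-0.07,"claw":50},{"ax":0,"ay":0,"az":-4.6,"x":-0.09,"y":0.005,"z":-0.11,"claw":50},{"ax":0,"ay":0,"az":-4.6,"x":-0.12,"y":0.005,"z":-0.15,"claw":50},{"ax":0,"ay":0,"az":-4.6,"x":-0.132,"y":0.005,"z":-0.195,"claw":50},{"ax":0,"ay":0,"az":-4.6,"x":-0.132,"y":0.005,"z":-0.235,"claw":50},{"ax":0,"ay":0,"az":-4.6,"x":-0.132,"y":0.005,"z":-0.26,"claw":50},{"ax":0,"ay":0,"az":-4.6,"x":-0.132,"y":0.005,"z":-0.26,"claw":50}])

```text
time_s: 4.1
tool_pos: [0.4662, -0.3173, 0.1471]
tool_rot: [179.8, -0.3, 175.8]
force: [0.3, 1.0, -0.6]
grip_width: 0.0441
```

```bash
python3 shot.py w4
```

```text
4.1 [ 0.46618349 -0.31727867  0.14714139] [179.77498366  -0.33209005 175.75959054] [  4.4  12.4  30.9 102.4  -6.9  67.5 123.1]
```

View pics/w4.png

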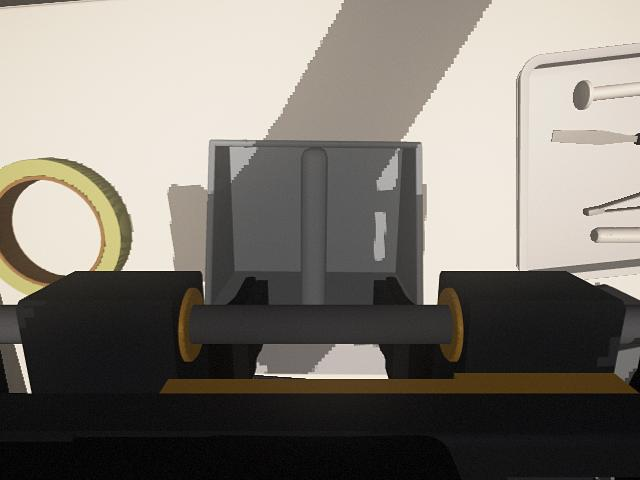

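Call:
step_arm(series=[{"ax":0,"ay":0,"az":0,"x":0,"y":0,"z":-0.02,"claw":50},{"ax":0,"ay":0,"az":0,"x":0,"y":0,"z":-0.045,"claw":50},{"ax":0,"ay":0,"az":0,"x":0,"y":0,"z":-0.056,"claw":50},{"ax":0,"ay":0,"az":0,"x":0,"y":0,"z":-0.056,"claw":0},{"ax":0,"ay":0,"az":0,"x":0,"y":0,"z":-0.056,"claw":0},{"ax":0,"ay":0,"az":0,"x":0,"y":0,"z":-0.056,"claw":0},{"ax":0,"ay":0,"az":0,"x":0,"y":0,"z":-0.056,"claw":0},{"ax":0,"ay":0,"az":0,"x":0,"y":0,"z":-0.056,"claw":0}], squeeze=45)

```text
time_s: 4.95
tool_pos: [0.4675, -0.3215, 0.0954]
tool_rot: [180.0, 0.1, 175.5]
force: [0.7, 1.2, -1.5]
grip_width: 0.0116
```

Call:
step_arm(series=[{"ax":0,"ay":0,"az":0,"x":0,"y":0,"z":0.015,"claw":0},{"ax":0,"ay":0,"az":0,"x":0,"y":0,"z":0.04,"claw":0},{"ax":0,"ay":0,"az":0,"x":0,"y":0,"z":0.075,"claw":0},{"ax":0,"ay":0,"az":0,"x":0,"y":0,"z":0.115,"claw":0},{"ax":0,"ay":0,"az":0,"x":0,"y":0,"z":0.155,"claw":0},{"ax":0,"ay":0,"az":0,"x":0,"y":0.01,"z":0.185,"claw":0},{"ax":0,"ay":0,"az":0,"x":0,"y":0.03,"z":0.205,"claw":0},{"ax":0,"ay":0,"az":3,"x":0,"y":0.06,"z":0.205,"claw":0},{"ax":0,"ay":0,"az":6,"x":0,"y":0.1,"z":0.205,"claw":0},{"ax":0,"ay":0,"az":10,"x":0,"y":0.14,"z":0.205,"claw":0},{"ax":0,"ay":0,"az":14,"x":0,"y":0.18,"z":0.205,"claw":0},{"ax":0,"ay":0,"az":19.7,"x":0,"y":0.22,"z":0.205,"claw":0}])

```text
time_s: 6.15
tool_pos: [0.4662, -0.1008, 0.3003]
tool_rot: [-180.0, 0.0, -164.7]
force: [0.8, 0.2, -3.3]
grip_width: 0.0112
```

Call:
step_arm(series=[{"ax":0,"ay":0,"az":0,"x":0,"y":0.04,"z":0,"claw":0},{"ax":0,"ay":0,"az":0,"x":0,"y":0.08,"z":0,"claw":0},{"ax":0,"ay":0,"az":0,"x":0,"y":0.12,"z":0,"claw":0},{"ax":0,"ay":0,"az":0,"x":0,"y":0.16,"z":0,"claw":0},{"ax":0,"ay":0,"az":0,"x":0,"y":0.2,"z":0,"claw":0},{"ax":0,"ay":0,"az":0,"x":0,"y":0.23,"z":0,"claw":0},{"ax":0,"ay":0,"az":0,"x":0,"y":0.24,"z":0,"claw":0},{"ax":0,"ay":0,"az":0,"x":0,"y":0.24,"z":0,"claw":0}])

```text
time_s: 6.95
tool_pos: [0.4665, 0.1391, 0.2998]
tool_rot: [-180.0, -0.0, -164.7]
force: [-0.4, -0.9, -3.5]
grip_width: 0.0118
```

```bash
python3 shot.py w5;python3 - <<'E'
from h import *
for n in ['scene','side']:
    cv2.imwrite(f'pics/{n}5.png',cv2.resize(vision.read_camera(n)[100:420,140:460,::-1],(600,600),interpolation=2))
E
```

```text
6.95 [0.46649304 0.13914223 0.29979537] [-1.79974648e+02 -1.55495106e-02 -1.64661368e+02] [-22.9  -3.    3.   99.3   0.2  83.7  85.4]
```

View pics/w5.png

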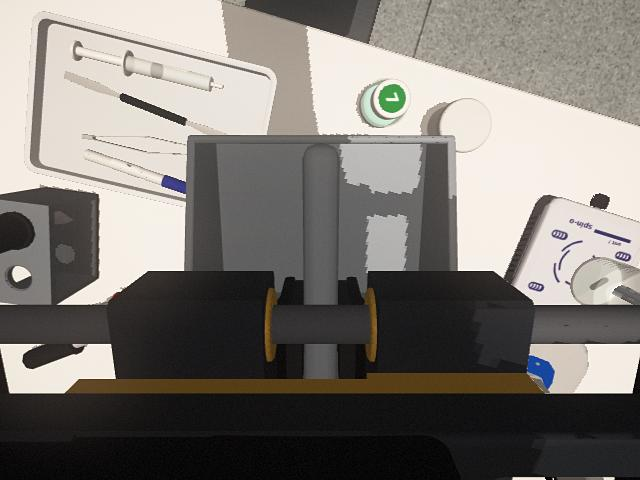

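View pics/scene5.png

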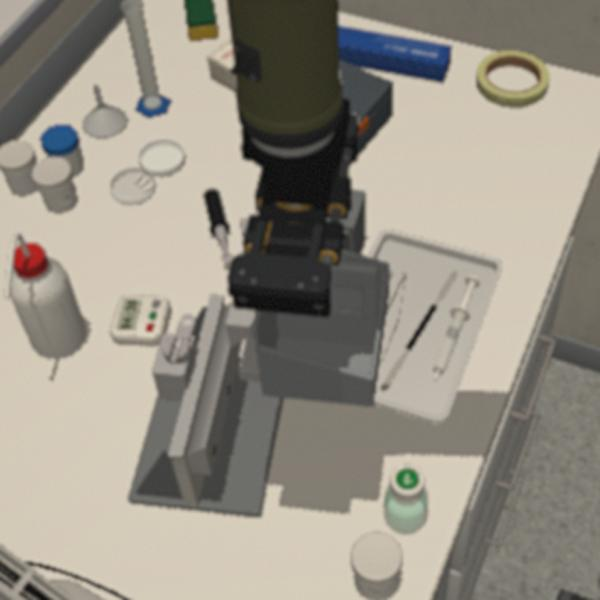

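```bash
python3 - <<'E'
from h import *
import pickle
from cell import vision
p=vision.camera_params('wrist');T=p['tool_from_camera'];f=240/np.tan(np.radians(p['fovy']/2));K=np.array([[f,0,p['cx']],[0,f,p['cy']],[0,0,1]])
c=(K,T[:3,:3],T[:3,3])
print(proj(c,[[.0637,0,-.0226],[.0637,0.065,0]]))
# vial/pot
s=pickle.load(open('pics/w5.pkl','rb'));w=cam('wrist',s)
V=back(w,[[392,98]],.079);Pp=back(w,[[466,120]],.059);print(V,Pp)
O=np.array([.5762,.1596]);u=np.array([.965,.262]);v=np.array([-.262,.965])
for q in(V,Pp): d=q[0,:2]-O;print(d@u,d@v)
# staged turn
base=R.from_euler('z',15.2,degrees=True)
print((base*R.from_euler('y',20,degrees=True)*base.inv()).as_rotvec(degrees=True))
E
```

```text
[[320.62545279 145.37082281]
 [498.76324497 144.95580641]]
[[0.35230365 0.17212067 0.079     ]] [[0.34973141 0.24648827 0.059     ]]
-0.21277956571680742 0.07074328930192908
-0.19577746109494903 0.14318194995868497
[-5.24378357 19.30032989  0.        ]
```

Call:
step_arm(series=[{"ax":-1.3,"ay":4.8,"az":0,"x":0.01,"y":0.001,"z":0,"claw":0},{"ax":-2.6,"ay":9.6,"az":0,"x":0.025,"y":0.003,"z":0,"claw":0},{"ax":-3.9,"ay":14.5,"az":0,"x":0.04,"y":0.005,"z":-0.01,"claw":0},{"ax":-5.24,"ay":19.3,"az":0,"x":0.055,"y":0.007,"z":-0.03,"claw":0},{"ax":-5.24,"ay":19.3,"az":0,"x":0.0605,"y":0.007,"z":-0.05,"claw":0},{"ax":-5.24,"ay":19.3,"az":0,"x":0.0605,"y":0.007,"z":-0.06,"claw":0},{"ax":-5.24,"ay":19.3,"az":0,"x":0.0605,"y":0.007,"z":-0.06,"claw":0},{"ax":-5.24,"ay":19.3,"az":0,"x":0.0605,"y":0.007,"z":-0.06,"claw":0}])

```text
time_s: 7.9
tool_pos: [0.5274, 0.1445, 0.2413]
tool_rot: [180.0, -19.9, -164.9]
force: [1.0, -0.1, -2.3]
grip_width: 0.0114
```

```bash
python3 shot.py w6;python3 - <<'E'
from h import *
for n in ['scene','side']:
    cv2.imwrite(f'pics/{n}6.png',cv2.resize(vision.read_camera(n)[200:400,180:380,::-1],(600,600),interpolation=2))
E
```

```text
7.9 [0.52736566 0.14449303 0.24128366] [ 179.99750779  -19.8708436  -164.87004533] [-21.4  20.9   5.1  81.2  -2.2  97.9  88.9]
```

View pics/w6.png

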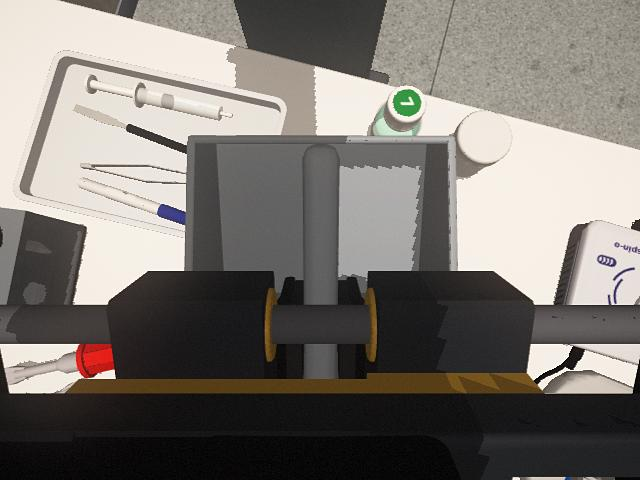

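View pics/scene6.png

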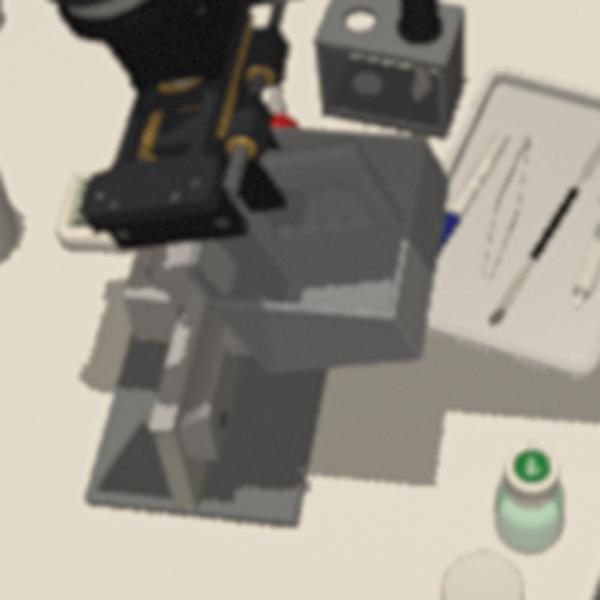

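View pics/side6.png

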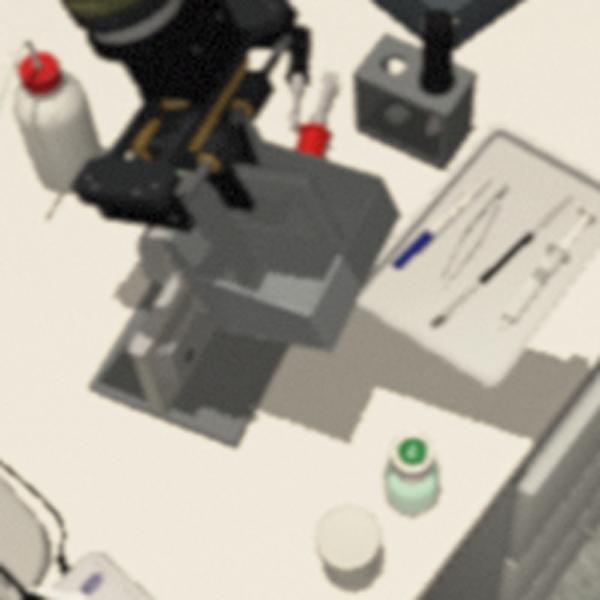

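Call:
step_arm(series=[{"ax":0,"ay":0,"az":0,"x":0,"y":0,"z":-0.015,"claw":0},{"ax":0,"ay":0,"az":0,"x":0,"y":0,"z":-0.03,"claw":0},{"ax":0,"ay":0,"az":0,"x":0,"y":0,"z":-0.045,"claw":0},{"ax":0,"ay":0,"az":0,"x":0,"y":0,"z":-0.055,"claw":0},{"ax":0,"ay":0,"az":0,"x":0,"y":0,"z":-0.055,"claw":0}])

```text
time_s: 8.55
tool_pos: [0.5261, 0.1449, 0.1821]
tool_rot: [-180.0, -20.3, -164.8]
force: [0.1, -0.6, -3.1]
grip_width: 0.0118
```

Call:
step_arm(series=[{"ax":0,"ay":0,"az":0,"x":0,"y":0,"z":-0.01,"claw":0},{"ax":0,"ay":0,"az":0,"x":0,"y":0,"z":-0.02,"claw":0},{"ax":0,"ay":0,"az":0,"x":0,"y":0,"z":-0.022,"claw":0},{"ax":0,"ay":0,"az":0,"x":0,"y":0,"z":-0.022,"claw":0}])

```text
time_s: 8.95
tool_pos: [0.5271, 0.1451, 0.1621]
tool_rot: [180.0, -20.1, -164.8]
force: [0.9, -0.0, -2.6]
grip_width: 0.0118
```

Call:
step_arm(series=[{"ax":0,"ay":0,"az":0,"x":0.002,"y":0.0005,"z":-0.003,"claw":0},{"ax":0,"ay":0,"az":0,"x":0.004,"y":0.001,"z":-0.0054,"claw":0},{"ax":0,"ay":0,"az":0,"x":0.004,"y":0.001,"z":-0.0054,"claw":0}])

```text
time_s: 9.25
tool_pos: [0.5316, 0.1462, 0.1569]
tool_rot: [180.0, -20.0, -164.8]
force: [-0.7, -0.5, -2.5]
grip_width: 0.0117
```

Call:
step_arm(series=[{"ax":1.3,"ay":-4.8,"az":0,"x":-0.0026,"y":-0.0007,"z":-0.0045,"claw":0},{"ax":2.62,"ay":-9.65,"az":0,"x":-0.0052,"y":-0.0013,"z":-0.0089,"claw":0},{"ax":2.62,"ay":-9.65,"az":0,"x":-0.0052,"y":-0.0013,"z":-0.0089,"claw":0}])

```text
time_s: 9.55
tool_pos: [0.5243, 0.1443, 0.1487]
tool_rot: [180.0, -10.0, -164.8]
force: [-0.6, -0.5, -2.3]
grip_width: 0.0115
```

Call:
step_arm(series=[{"ax":1.3,"ay":-4.8,"az":0,"x":-0.002,"y":-0.0005,"z":-0.005,"claw":0},{"ax":2.62,"ay":-9.65,"az":0,"x":-0.0036,"y":-0.001,"z":-0.01,"claw":0},{"ax":2.62,"ay":-9.65,"az":0,"x":-0.0036,"y":-0.001,"z":-0.01,"claw":0},{"ax":2.62,"ay":-9.65,"az":0,"x":-0.0036,"y":-0.001,"z":-0.01,"claw":0}])

```text
time_s: 9.95
tool_pos: [0.5229, 0.144, 0.1391]
tool_rot: [180.0, -0.1, -164.8]
force: [-1.2, -0.2, -3.6]
grip_width: 0.0116
```

Call:
step_arm(series=[{"ax":0,"ay":0,"az":0,"x":0.001,"y":0.0003,"z":-0.0025,"claw":0},{"ax":0,"ay":0,"az":0,"x":0.0015,"y":0.0004,"z":-0.0045,"claw":0},{"ax":0,"ay":0,"az":0,"x":0.0015,"y":0.0004,"z":-0.0045,"claw":0}])

```text
time_s: 10.25
tool_pos: [0.5237, 0.1443, 0.1349]
tool_rot: [180.0, -0.2, -164.8]
force: [-8.2, -1.7, 9.4]
grip_width: 0.0117
```

```bash
python3 - <<'E'
from h import *
s=status.get_obs();print(s['tool_pos'],s['tool_rot'],s['force'],s['wrist_torque'])
for n in ['scene','side']:
    cv2.imwrite(f'pics/{n}7.png',cv2.resize(vision.read_camera(n)[200:400,180:380,::-1],(600,600),interpolation=2))
E
```

```text
[0.52367969 0.1442948  0.13494541] [ 179.99783925   -0.22801447 -164.78917328] [-8.18596746 -1.66142085  9.39590126] [-0.4646966   1.56306515  0.17376253]
```

View pics/scene7.png

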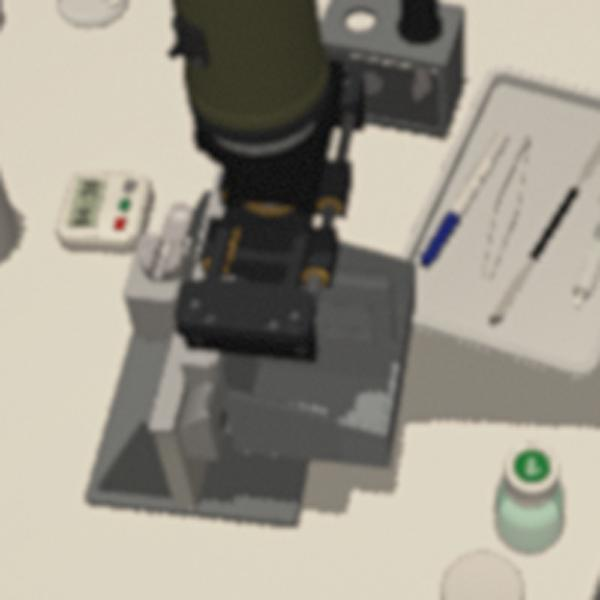

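View pics/side7.png

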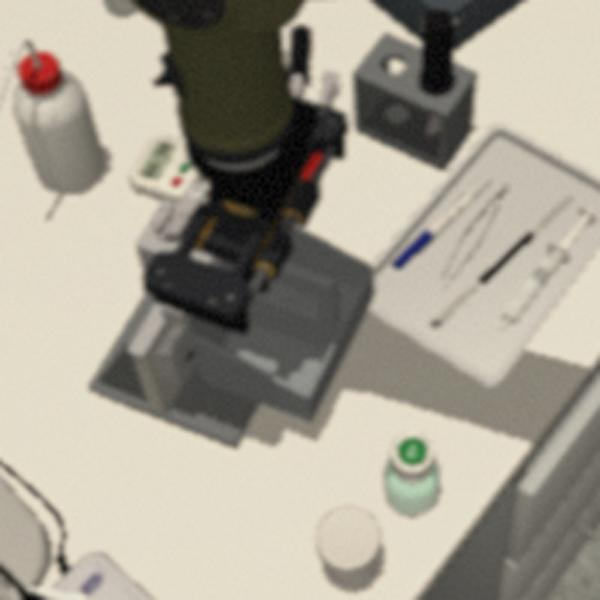

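Call:
step_arm(series=[{"ax":0,"ay":0,"az":0,"x":0,"y":0,"z":0,"claw":15},{"ax":0,"ay":0,"az":0,"x":0,"y":0,"z":0,"claw":30},{"ax":0,"ay":0,"az":0,"x":0,"y":0,"z":0,"claw":45},{"ax":0,"ay":0,"az":0,"x":0,"y":0,"z":0,"claw":45},{"ax":0,"ay":0,"az":0,"x":-0.01,"y":-0.003,"z":0.03,"claw":50},{"ax":0,"ay":0,"az":0,"x":-0.01,"y":-0.003,"z":0.07,"claw":50},{"ax":0,"ay":0,"az":0,"x":0.0,"y":0,"z":0.12,"claw":60},{"ax":0,"ay":0,"az":0,"x":0.02,"y":0.01,"z":0.17,"claw":60},{"ax":0,"ay":0,"az":0,"x":0.05,"y":0.01,"z":0.22,"claw":60},{"ax":0,"ay":0,"az":0,"x":0.07,"y":0.01,"z":0.26,"claw":60},{"ax":0,"ay":0,"az":0,"x":0.08,"y":0.01,"z":0.26,"claw":60},{"ax":0,"ay":0,"az":0,"x":0.08,"y":0.01,"z":0.26,"claw":60}])

```text
time_s: 11.55
tool_pos: [0.6062, 0.154, 0.395]
tool_rot: [-180.0, 0.2, -164.9]
force: [-0.1, -0.6, -0.6]
grip_width: 0.0519
```

```bash
python3 shot.py w8;python3 - <<'E'
import cv2
im=cv2.imread('pics/w8.png')
cv2.imwrite('pics/w8a.png',cv2.resize(im[40:290,200:480],None,fx=2.4,fy=2.4,interpolation=2))
E
```

```text
11.55 [0.60622126 0.15404802 0.3949827 ] [-179.97010644    0.18539129 -164.87829621] [-21.3  13.9   5.9  70.3  -1.4  95.6  89.4]
```

View pics/w8a.png

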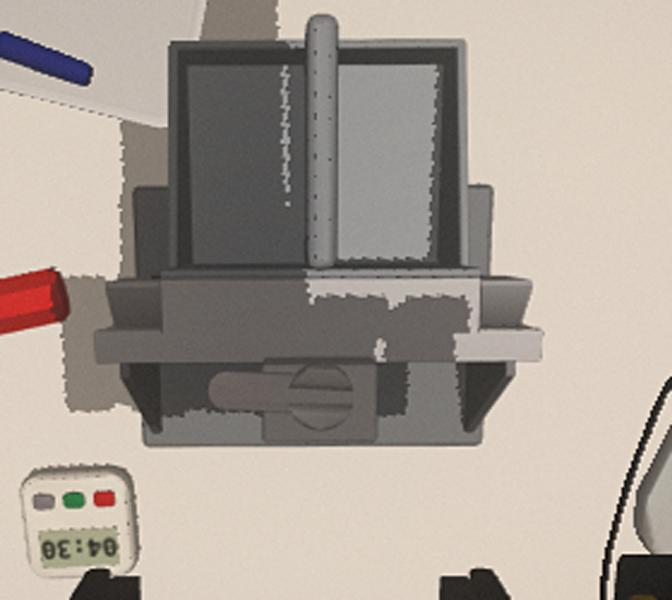

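```bash
python3 - <<'E'
from h import *
import pickle
s=pickle.load(open('pics/w8.pkl','rb'));c=cam('wrist',s)
f=lambda p:np.array(p)/2.4+[200,40]
O=np.array([.5762,.1596]);u=np.array([.965,.262]);v=np.array([-.262,.965])
def rail(X): d=X[:,:2]-O; return np.c_[d@u,d@v]*1000
b=back(c,f([[323,14],[320,268]]),.158);print('bar',rail(b),rail(b).mean(0))
print('strip front edge/ panel rear', rail(back(c,f([[162,275],[480,275]]),.144)))
p=back(c,f([[95,362],[543,362]]),.12);print('panel rear top',rail(p))
h=back(c,f([[320,396]]),.160);print('head',rail(h),h)
t=back(c,f([[210,389],[235,410],[235,371]]),.152);print('tongue',rail(t))
sl=back(c,f([[288,395],[352,392],[288,406],[352,405]]),.16);print('slot',rail(sl))
E
python3 -c "
import cv2
im=cv2.imread('pics/w8.png')
cv2.imwrite('pics/w8b.png',cv2.resize(im[180:235,280:365],None,fx=9,fy=9,interpolation=2))"
```

```text
bar [[-117.74315431   -0.58865412]
 [ -27.31262745   -1.00117758]] [-72.52789088  -0.79491585]
strip front edge/ panel rear [[-24.2028448  -64.00656138]
 [-24.17311522  63.74281476]]
panel rear top [[ 13.58368529 -97.30867495]
 [ 13.63884392  97.45801062]]
head [[22.30645131 -0.68978843]] [[0.59790929 0.16477932 0.16      ]]
tongue [[ 20.67628892 -44.99881602]
 [ 29.27773991 -34.99173921]
 [ 13.38074277 -34.77584648]]
slot [[ 21.90219254 -13.41023082]
 [ 20.70985442  12.00651935]
 [ 26.31761927 -13.41205627]
 [ 25.92308828  12.08726026]]
```

View pics/w8b.png

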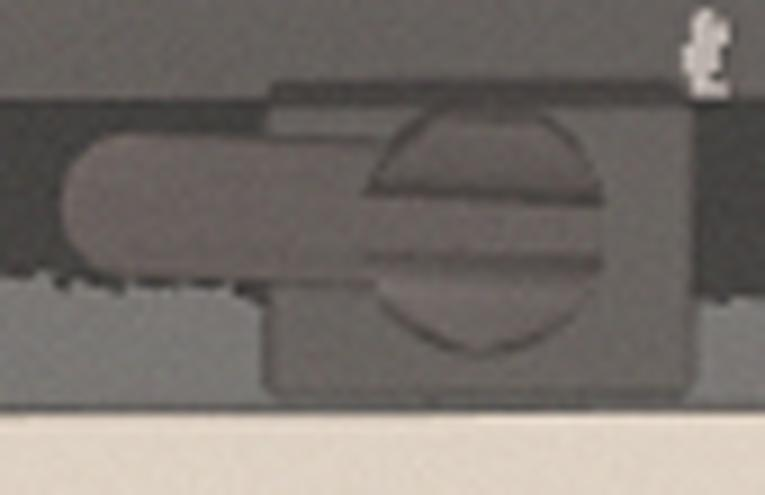

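Call:
step_arm(series=[{"ax":0,"ay":0,"az":-5,"x":-0.005,"y":-0.03,"z":0,"claw":60},{"ax":0,"ay":0,"az":-10,"x":-0.015,"y":-0.07,"z":0,"claw":60},{"ax":0,"ay":0,"az":-16,"x":-0.025,"y":-0.11,"z":0,"claw":60},{"ax":0,"ay":0,"az":-22,"x":-0.035,"y":-0.15,"z":0,"claw":60},{"ax":0,"ay":0,"az":-28,"x":-0.045,"y":-0.19,"z":-0.01,"claw":60},{"ax":0,"ay":0,"az":-34.6,"x":-0.0527,"y":-0.23,"z":-0.03,"claw":60},{"ax":0,"ay":0,"az":-34.6,"x":-0.0527,"y":-0.26,"z":-0.06,"claw":60},{"ax":0,"ay":0,"az":-34.6,"x":-0.0527,"y":-0.278,"z":-0.09,"claw":60},{"ax":0,"ay":0,"az":-34.6,"x":-0.0527,"y":-0.278,"z":-0.095,"claw":60},{"ax":0,"ay":0,"az":-34.6,"x":-0.0527,"y":-0.278,"z":-0.095,"claw":60}])

```text
time_s: 12.6
tool_pos: [0.55, -0.1224, 0.2972]
tool_rot: [180.0, -0.2, 160.6]
force: [0.2, 0.5, 0.4]
grip_width: 0.0523
```

```bash
python3 shot.py w9
```

```text
12.6 [ 0.55004885 -0.12238085  0.29715804] [179.97365535  -0.22535041 160.61353765] [-7.   6.5 18.6 90.2 -2.1 83.9 82.3]
```

View pics/w9.png

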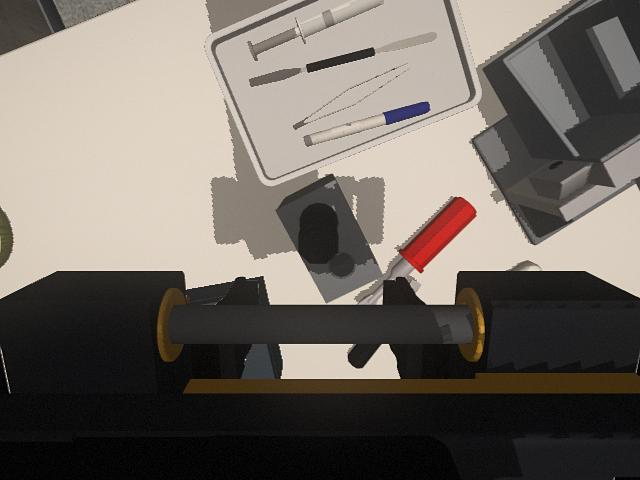

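```bash
python3 - <<'E'
import cv2,numpy as np
im=cv2.imread('pics/w9.png')[165:315,265:395].astype(float)
im=np.clip((im/120)**.45*255,0,255).astype(np.uint8)
cv2.imwrite('pics/w9a.png',cv2.resize(im,None,fx=4,fy=4,interpolation=2))
E
```

```text
(no output)
```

View pics/w9a.png

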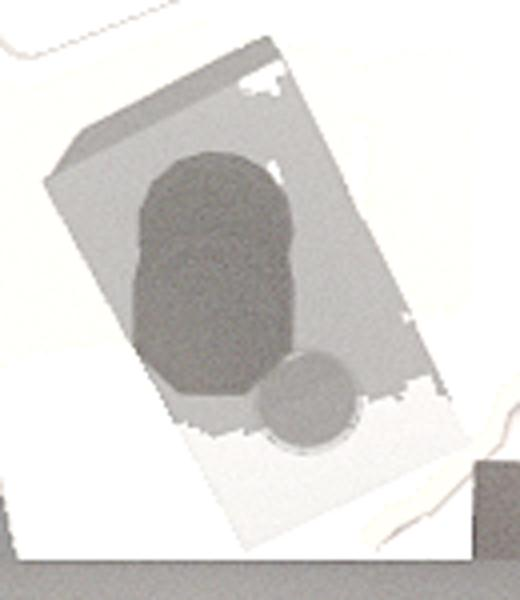

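```bash
python3 - <<'E'
from h import *
import pickle
s=pickle.load(open('pics/w9.pkl','rb'));c=cam('wrist',s)
f=lambda p:np.array(p)/4+[265,165]
print(back(c,f([[213.5,314]]),.173), back(c,f([[134,300],[293,300],[213,394]]),.173))
print('shoulder',back(c,f([[215,228]]),.093),'hole',back(c,f([[308,400]]),.088))
p=back(c,f([[180,393],[242,395]]),.173);print(p)
E
```

```text
[[ 0.5532076  -0.12435601  0.173     ]] [[ 0.54625507 -0.13658323  0.173     ]
 [ 0.55542664 -0.11046062  0.173     ]
 [ 0.56689544 -0.12926878  0.173     ]]
shoulder [[ 0.55313101 -0.12427542  0.093     ]] hole [[ 0.59918385 -0.11774172  0.088     ]]
[[ 0.56479144 -0.13470499  0.173     ]
 [ 0.56876609 -0.12449727  0.173     ]]
```

Call:
step_arm(series=[{"ax":0,"ay":0,"az":0,"x":0,"y":0,"z":-0.03,"claw":60},{"ax":0,"ay":0,"az":0,"x":0,"y":0,"z":-0.07,"claw":60},{"ax":0,"ay":0,"az":0,"x":0,"y":0,"z":-0.1,"claw":60},{"ax":0,"ay":0,"az":0,"x":0,"y":0,"z":-0.1,"claw":60},{"ax":0,"ay":0,"az":0,"x":0,"y":0,"z":-0.1,"claw":60}])

```text
time_s: 13.15
tool_pos: [0.5525, -0.1223, 0.2005]
tool_rot: [180.0, 0.1, 160.7]
force: [-0.2, -1.2, 0.2]
grip_width: 0.0523
```

Call:
step_arm(series=[{"ax":0,"ay":0,"az":0,"x":0.0005,"y":-0.002,"z":-0.03,"claw":60},{"ax":0,"ay":0,"az":0,"x":0.0005,"y":-0.002,"z":-0.06,"claw":60},{"ax":0,"ay":0,"az":0,"x":0.0005,"y":-0.002,"z":-0.073,"claw":60},{"ax":0,"ay":0,"az":0,"x":0.0005,"y":-0.002,"z":-0.073,"claw":30},{"ax":0,"ay":0,"az":0,"x":0.0005,"y":-0.002,"z":-0.073,"claw":10},{"ax":0,"ay":0,"az":0,"x":0.0005,"y":-0.002,"z":-0.073,"claw":0},{"ax":0,"ay":0,"az":0,"x":0.0005,"y":-0.002,"z":-0.073,"claw":0},{"ax":0,"ay":0,"az":0,"x":0.0005,"y":-0.002,"z":-0.073,"claw":0},{"ax":0,"ay":0,"az":0,"x":0.0005,"y":-0.002,"z":-0.073,"claw":0}], squeeze=50)

```text
time_s: 14.05
tool_pos: [0.553, -0.1258, 0.1274]
tool_rot: [180.0, 0.2, 160.6]
force: [-0.2, 0.1, 5.3]
grip_width: 0.0276
```

Call:
step_arm(series=[{"ax":0,"ay":0,"az":0,"x":0,"y":0,"z":0.015,"claw":0},{"ax":0,"ay":0,"az":0,"x":0,"y":0,"z":0.045,"claw":0},{"ax":0,"ay":0,"az":0,"x":0,"y":0,"z":0.08,"claw":0},{"ax":0,"ay":0,"az":0,"x":0,"y":0,"z":0.12,"claw":0},{"ax":0,"ay":0,"az":0,"x":0,"y":0,"z":0.15,"claw":0},{"ax":0,"ay":0,"az":0,"x":0,"y":0,"z":0.165,"claw":0},{"ax":0,"ay":0,"az":0,"x":0,"y":0,"z":0.165,"claw":0}])

```text
time_s: 14.75
tool_pos: [0.5527, -0.126, 0.2931]
tool_rot: [179.9, 0.2, 160.6]
force: [0.6, 0.1, -1.8]
grip_width: 0.0276
```

```bash
python3 shot.py w10; python3 - <<'E'
import cv2,numpy as np
im=cv2.imread('pics/w10.png')[165:315,225:425].astype(float)
im=np.clip((im/200)**.5*255,0,255).astype(np.uint8)
cv2.imwrite('pics/w10a.png',cv2.resize(im,None,fx=4,fy=4,interpolation=2))
from h import *
p=vision.camera_params('wrist');T=p['tool_from_camera'];f=240/np.tan(np.radians(p['fovy']/2));K=np.array([[f,0,p['cx']],[0,f,p['cy']],[0,0,1]])
print(proj((K,T[:3,:3],T[:3,3]),[[0,0,.114],[0,0,0],[0.0175,0,.037]]))
E
```

```text
14.75 [ 0.55273527 -0.12603636  0.29307428] [179.94255476   0.21862364 160.57865651] [-6.9  6.6 18.8 90.6 -2.2 83.  82.6]
[[319.60916919 241.18482765]
 [319.30637507 308.01184644]
 [319.4575382  243.55083042]]
```

View pics/w10a.png

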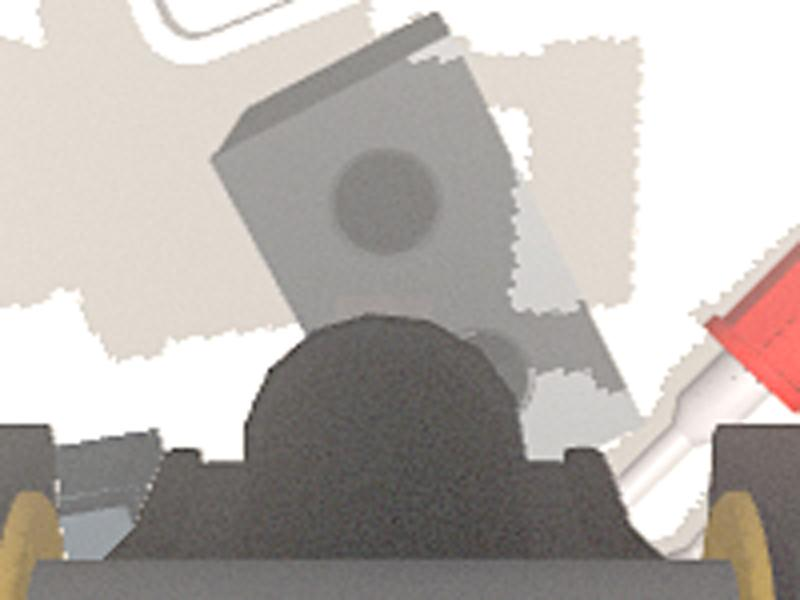

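```bash
python3 - <<'E'
import cv2,numpy as np
im=cv2.imread('pics/w10.png')[225:255,295:345].astype(float)
print(im[:,:,::-1].astype(int)[8:20,25].tolist())
im=np.clip((im-30)/60*255,0,255).astype(np.uint8)
cv2.imwrite('pics/w10b.png',cv2.resize(im,None,fx=15,fy=15,interpolation=2))
E
```

```text
[[75, 74, 73], [72, 71, 68], [75, 72, 70], [75, 73, 73], [72, 72, 70], [80, 76, 73], [81, 75, 73], [84, 76, 72], [82, 75, 74], [84, 76, 74], [64, 59, 55], [27, 24, 24]]
```

View pics/w10b.png

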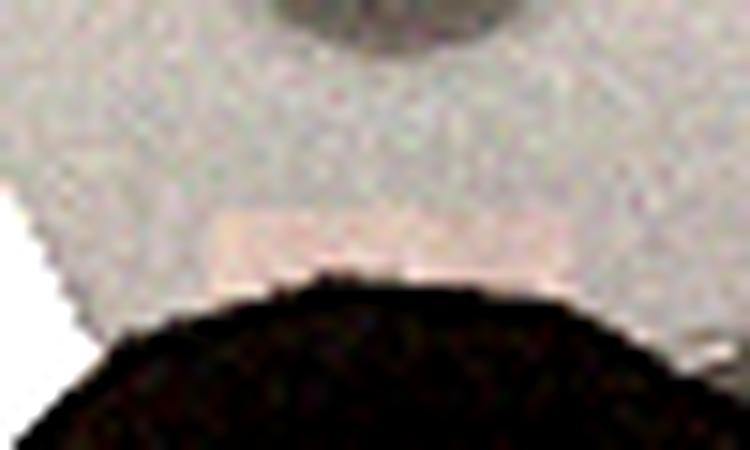

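Call:
step_arm(series=[{"ax":0,"ay":0,"az":3,"x":0.004,"y":0.02,"z":0.02,"claw":0},{"ax":0,"ay":0,"az":7,"x":0.008,"y":0.06,"z":0.02,"claw":0},{"ax":0,"ay":0,"az":12,"x":0.015,"y":0.1,"z":0.02,"claw":0},{"ax":0,"ay":0,"az":17,"x":0.022,"y":0.14,"z":0.02,"claw":0},{"ax":0,"ay":0,"az":22,"x":0.028,"y":0.18,"z":0.02,"claw":0},{"ax":0,"ay":0,"az":27,"x":0.034,"y":0.22,"z":0.02,"claw":0},{"ax":0,"ay":0,"az":32.6,"x":0.04,"y":0.26,"z":0.02,"claw":0},{"ax":0,"ay":0,"az":32.6,"x":0.046,"y":0.285,"z":0.02,"claw":0},{"ax":0,"ay":0,"az":32.6,"x":0.046,"y":0.292,"z":0.02,"claw":0},{"ax":0,"ay":0,"az":32.6,"x":0.046,"y":0.292,"z":0.01,"claw":0},{"ax":0,"ay":0,"az":32.6,"x":0.046,"y":0.292,"z":0.005,"claw":0},{"ax":0,"ay":0,"az":32.6,"x":0.046,"y":0.292,"z":0.0,"claw":0}])

```text
time_s: 16.0
tool_pos: [0.5976, 0.1637, 0.2894]
tool_rot: [-179.9, -0.1, -167.0]
force: [1.3, 0.0, -0.2]
grip_width: 0.0278
```

Call:
step_arm(series=[{"ax":0,"ay":0,"az":0,"x":0,"y":0,"z":0,"claw":0},{"ax":0,"ay":0,"az":0,"x":0,"y":0,"z":0,"claw":0}])

```text
time_s: 16.2
tool_pos: [0.5979, 0.1652, 0.2908]
tool_rot: [-180.0, 0.0, -166.9]
force: [1.0, 0.2, -1.4]
grip_width: 0.0279
```

```bash
python3 shot.py w11; python3 - <<'E'
import cv2,numpy as np
im=cv2.imread('pics/w11.png')[165:315,225:425].astype(float)
im=np.clip((im/200)**.5*255,0,255).astype(np.uint8)
cv2.imwrite('pics/w11a.png',cv2.resize(im,None,fx=4,fy=4,interpolation=2))
E
```

```text
16.2 [0.59794749 0.16517226 0.29083457] [-1.79994713e+02  3.94435767e-03 -1.66904818e+02] [-22.3  13.4   5.3  82.6  -1.2  84.   86.1]
```

View pics/w11a.png

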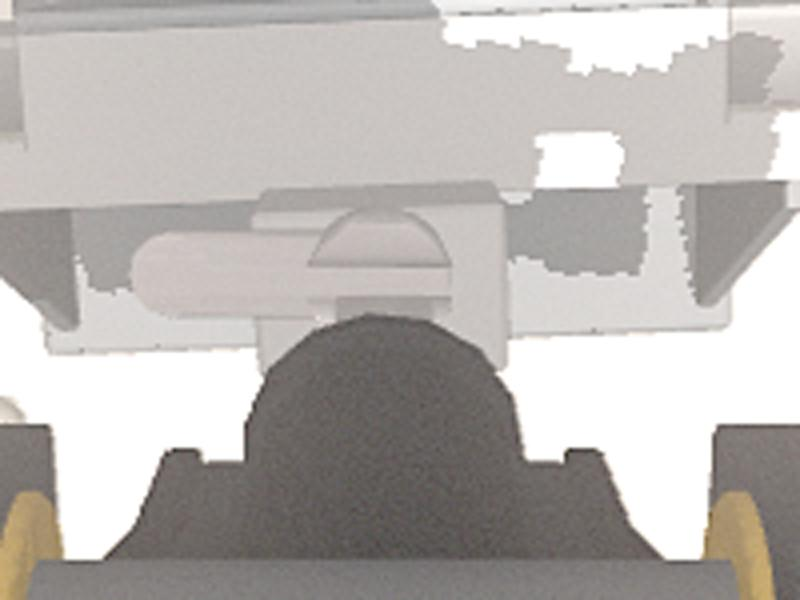

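```bash
python3 - <<'E'
from h import *
p=vision.camera_params('wrist');T=p['tool_from_camera'];f=240/np.tan(np.radians(p['fovy']/2));K=np.array([[f,0,p['cx']],[0,f,p['cy']],[0,0,1]])
r=lambda X:((proj((K,T[:3,:3],T[:3,3]),X)-[225,165])*4).round(0)
d=.2908-.160
print(r([[.0135,0,d],[.00325,0,d+.0025],[.00575,0,d],[-.00325,0,d],[0.0,-.0135,d],[0,.0135,d]]))
print(r([[.0015,-.008,.114],[.0015,.008,.114]]))
E
```

```text
[[380. 207.]
 [380. 261.]
 [380. 250.]
 [380. 299.]
 [304. 282.]
 [456. 282.]]
[[333. 295.]
 [428. 295.]]
```

Call:
step_arm(series=[{"ax":0,"ay":0,"az":0,"x":0,"y":0,"z":-0.008,"claw":0},{"ax":0,"ay":0,"az":0,"x":0,"y":0,"z":-0.015,"claw":0},{"ax":0,"ay":0,"az":0,"x":0,"y":0,"z":-0.019,"claw":0},{"ax":0,"ay":0,"az":0,"x":0,"y":0,"z":-0.022,"claw":0},{"ax":0,"ay":0,"az":0,"x":0,"y":0,"z":-0.022,"claw":0}])

```text
time_s: 16.75
tool_pos: [0.5976, 0.1663, 0.2681]
tool_rot: [-180.0, -0.1, -166.8]
force: [0.2, 0.6, -1.4]
grip_width: 0.0276
```

Call:
step_arm(series=[{"ax":0,"ay":0,"az":-6,"x":0,"y":0,"z":0,"claw":0},{"ax":0,"ay":0,"az":-12,"x":0,"y":0,"z":0,"claw":0},{"ax":0,"ay":0,"az":-18,"x":0,"y":0,"z":0,"claw":0},{"ax":0,"ay":0,"az":-24,"x":0,"y":0,"z":0,"claw":0},{"ax":0,"ay":0,"az":-30,"x":0,"y":0,"z":0,"claw":0},{"ax":0,"ay":0,"az":-30,"x":0,"y":0,"z":0,"claw":0}])

```text
time_s: 17.35
tool_pos: [0.5985, 0.1661, 0.2691]
tool_rot: [180.0, 0.1, 163.2]
force: [1.3, -0.1, -1.8]
grip_width: 0.0278
```

```bash
python3 shot.py w12; python3 - <<'E'
import cv2,numpy as np
im=cv2.imread('pics/w12.png')[165:315,225:425].astype(float)
im=np.clip((im/200)**.5*255,0,255).astype(np.uint8)
cv2.imwrite('pics/w12a.png',cv2.resize(im,None,fx=4,fy=4,interpolation=2))
from h import *
s=status.get_obs();print(s['force'],s['wrist_torque'])
E
```

```text
17.35 [0.59854899 0.16613123 0.26905169] [1.79979068e+02 9.47078786e-02 1.63168080e+02] [-24.9  13.8   8.3  84.7  -2.   81.6  56.7]
[ 2.24133174 -0.78552318 -1.30017404] [-0.13726295 -0.54388021  0.02756288]
```

View pics/w12a.png

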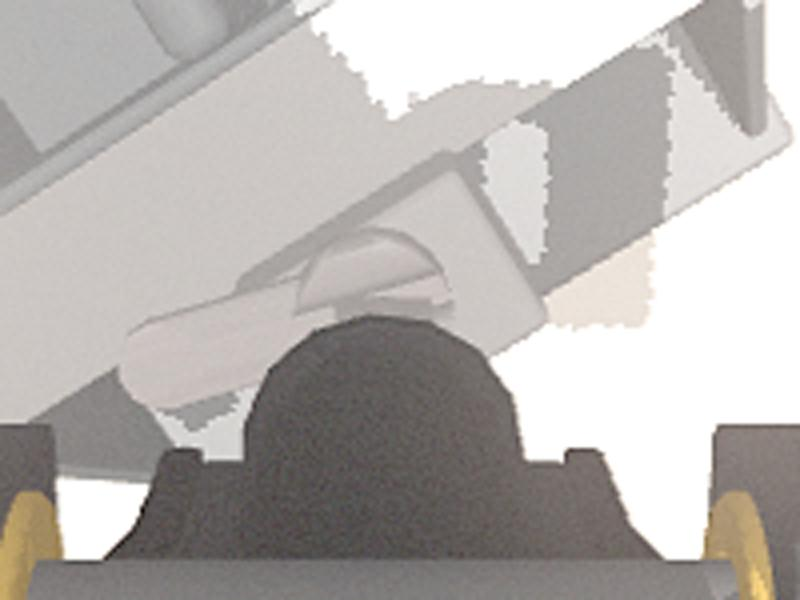

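Call:
step_arm(series=[{"ax":0,"ay":0,"az":-6,"x":0,"y":0,"z":0,"claw":0},{"ax":0,"ay":0,"az":-12,"x":0,"y":0,"z":0,"claw":0},{"ax":0,"ay":0,"az":-18,"x":0,"y":0,"z":0,"claw":0},{"ax":0,"ay":0,"az":-24,"x":0,"y":0,"z":0,"claw":0},{"ax":0,"ay":0,"az":-30,"x":0,"y":0,"z":0,"claw":0},{"ax":0,"ay":0,"az":-36,"x":0,"y":0,"z":0,"claw":0},{"ax":0,"ay":0,"az":-42,"x":0,"y":0,"z":0,"claw":0},{"ax":0,"ay":0,"az":-48,"x":0,"y":0,"z":0,"claw":0},{"ax":0,"ay":0,"az":-54,"x":0,"y":0,"z":0,"claw":0},{"ax":0,"ay":0,"az":-60,"x":0,"y":0,"z":0,"claw":0},{"ax":0,"ay":0,"az":-66,"x":0,"y":0,"z":0,"claw":0},{"ax":0,"ay":0,"az":-68,"x":0,"y":0,"z":0,"claw":0}])

```text
time_s: 18.6
tool_pos: [0.5992, 0.165, 0.2691]
tool_rot: [179.8, 0.1, 95.1]
force: [3.4, -1.0, -2.7]
grip_width: 0.0277
```

```bash
python3 shot.py w13; python3 - <<'E'
import cv2,numpy as np
im=cv2.imread('pics/w13.png')[165:315,225:425].astype(float)
im=np.clip((im/200)**.5*255,0,255).astype(np.uint8)
cv2.imwrite('pics/w13a.png',cv2.resize(im,None,fx=4,fy=4,interpolation=2))
from h import *
s=status.get_obs();print(s['force'],s['wrist_torque'])
E
```

```text
18.6 [0.59920302 0.16501491 0.26909425] [1.79836015e+02 1.07335628e-01 9.51209622e+01] [-30.7  14.   15.5  84.9  -3.6  81.5 -10. ]
[ 3.23638888 -2.55850447 -2.88645904] [-0.69370178 -1.11232277  0.03098963]
```

View pics/w13a.png

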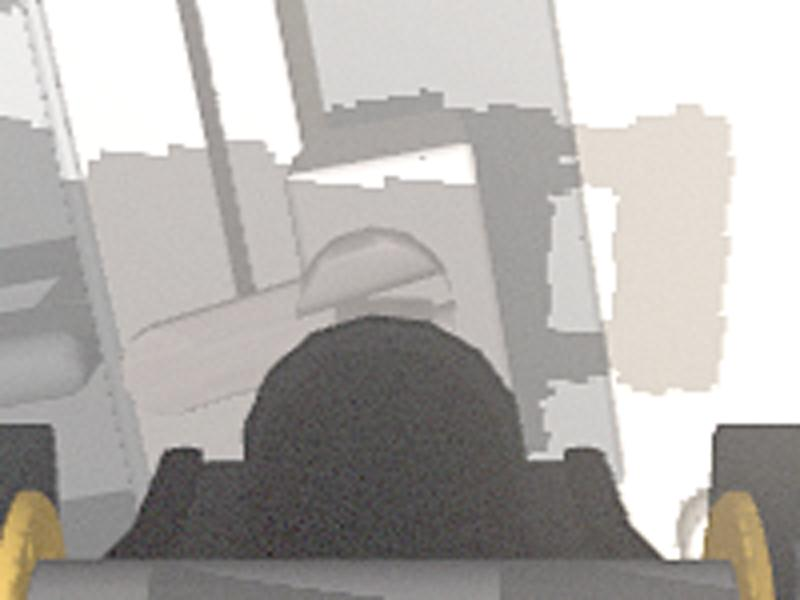

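Call:
step_arm(series=[{"ax":0,"ay":0,"az":-2,"x":0,"y":0,"z":0,"claw":0},{"ax":0,"ay":0,"az":-4,"x":0,"y":0,"z":0,"claw":0},{"ax":0,"ay":0,"az":-6,"x":0,"y":0,"z":0,"claw":0},{"ax":0,"ay":0,"az":-6,"x":0,"y":0,"z":0,"claw":0},{"ax":0,"ay":0,"az":-6,"x":0,"y":0,"z":0,"claw":0}])

```text
time_s: 19.15
tool_pos: [0.599, 0.165, 0.2691]
tool_rot: [179.9, 0.1, 89.3]
force: [4.9, -4.1, -2.9]
grip_width: 0.0277
```

```bash
python3 shot.py w14; python3 - <<'E'
import cv2,numpy as np
im=cv2.imread('pics/w14.png')[165:315,225:425].astype(float)
im=np.clip((im/200)**.5*255,0,255).astype(np.uint8)
cv2.imwrite('pics/w14a.png',cv2.resize(im,None,fx=4,fy=4,interpolation=2))
from h import *
s=status.get_obs();print(s['force'],s['wrist_torque'])
E
```

```text
19.15 [0.59904177 0.16501272 0.26907848] [1.79851981e+02 8.68453402e-02 8.92621145e+01] [-31.2  14.   16.1  84.9  -3.8  81.5 -15.7]
[ 4.48021202 -3.70502061 -2.53100807] [-1.18922636 -1.45494015  0.03806298]
```

View pics/w14a.png

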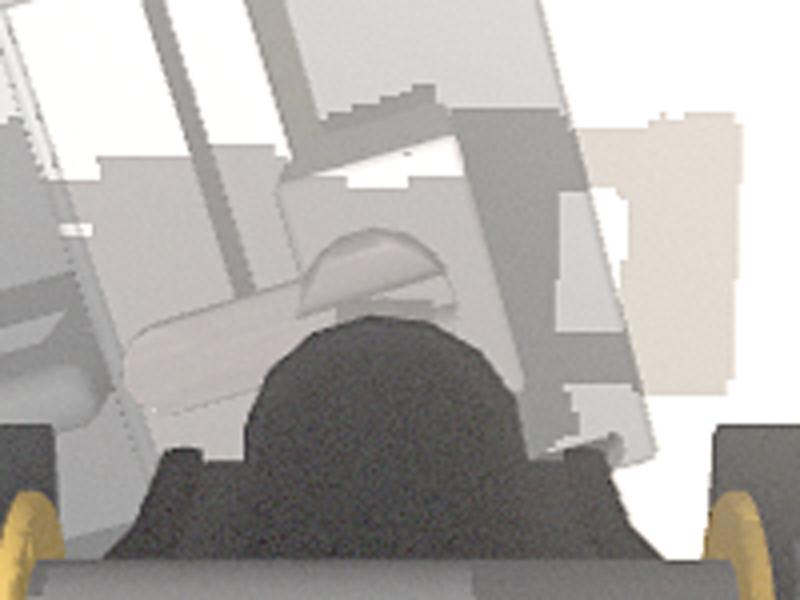

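Call:
step_arm(series=[{"ax":0,"ay":0,"az":-2,"x":0,"y":0,"z":0,"claw":0},{"ax":0,"ay":0,"az":-4,"x":0,"y":0,"z":0,"claw":0},{"ax":0,"ay":0,"az":-4,"x":0,"y":0,"z":0,"claw":0},{"ax":0,"ay":0,"az":-4,"x":0,"y":0,"z":0,"claw":0}])

```text
time_s: 19.6
tool_pos: [0.599, 0.1649, 0.2691]
tool_rot: [179.8, 0.1, 85.3]
force: [4.3, -3.7, -2.6]
grip_width: 0.0277
```

```bash
python3 shot.py w15; python3 - <<'E'
import cv2,numpy as np
im=cv2.imread('pics/w15.png')[165:315,225:425].astype(float)
im=np.clip((im/200)**.5*255,0,255).astype(np.uint8)
cv2.imwrite('pics/w15a.png',cv2.resize(im,None,fx=4,fy=4,interpolation=2))
from h import *
s=status.get_obs();print(s['force'],s['wrist_torque'])
E
```

```text
19.6 [0.59903657 0.16494117 0.26909848] [1.79842285e+02 8.45996724e-02 8.52581289e+01] [-31.6  14.   16.6  84.9  -3.9  81.5 -19.6]
[ 5.67212332 -3.35650113 -2.69011013] [-1.15190979 -1.43910648  0.10112166]
```

View pics/w15a.png

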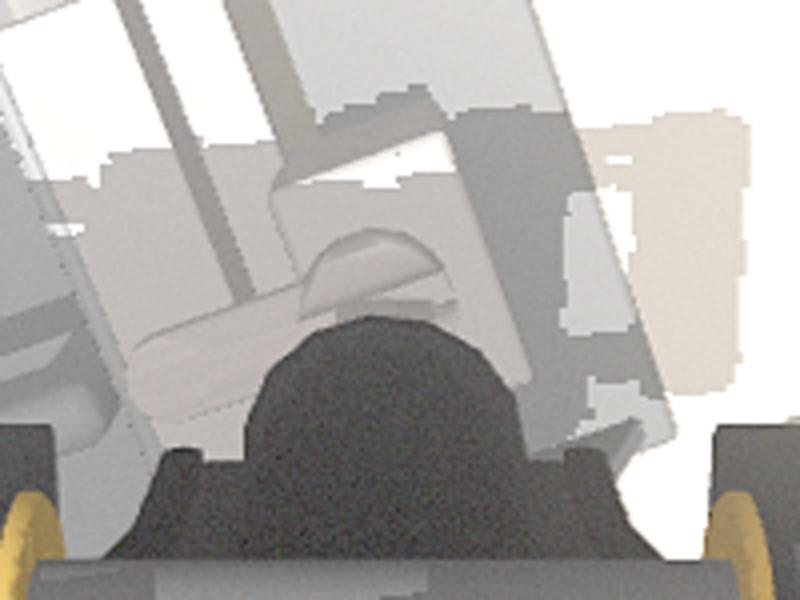

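Call:
step_arm(series=[{"ax":0,"ay":0,"az":6,"x":0,"y":0,"z":0,"claw":0},{"ax":0,"ay":0,"az":12,"x":0,"y":0,"z":0,"claw":0},{"ax":0,"ay":0,"az":17,"x":0,"y":0,"z":0,"claw":0},{"ax":0,"ay":0,"az":17,"x":0,"y":0,"z":0.0,"claw":0},{"ax":0,"ay":0,"az":17,"x":0,"y":0,"z":0.006,"claw":0},{"ax":0,"ay":0,"az":17,"x":0,"y":0,"z":0.016,"claw":0},{"ax":0,"ay":0,"az":17,"x":0,"y":0,"z":0.03,"claw":0},{"ax":0,"ay":0,"az":17,"x":0,"y":0,"z":0.045,"claw":0},{"ax":0,"ay":0,"az":17,"x":0,"y":0,"z":0.045,"claw":0}])

```text
time_s: 20.55
tool_pos: [0.599, 0.1671, 0.3176]
tool_rot: [179.7, -0.1, 102.2]
force: [0.9, -0.0, -0.6]
grip_width: 0.0279
```

```bash
python3 shot.py w16; python3 - <<'E'
import cv2,numpy as np
im=cv2.imread('pics/w16.png')[125:315,205:445].astype(float)
im=np.clip((im/200)**.5*255,0,255).astype(np.uint8)
cv2.imwrite('pics/w16a.png',cv2.resize(im,None,fx=3,fy=3,interpolation=2))
E
```

```text
20.55 [0.59900731 0.16711144 0.31760773] [ 1.79680971e+02 -7.27497634e-02  1.02211694e+02] [-30.1  13.2  14.9  80.3  -3.4  86.6  -3.2]
```

View pics/w16a.png

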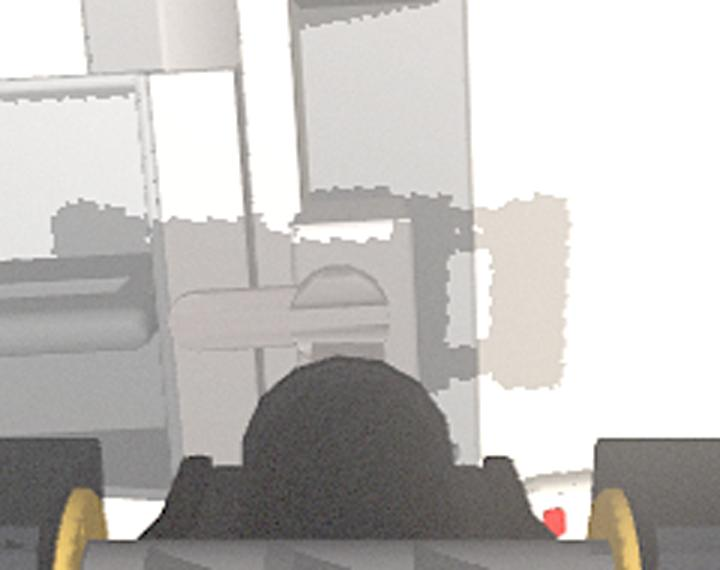

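Call:
step_arm(series=[{"ax":0,"ay":0,"az":5,"x":-0.003,"y":-0.02,"z":0,"claw":0},{"ax":0,"ay":0,"az":11,"x":-0.008,"y":-0.05,"z":0,"claw":0},{"ax":0,"ay":0,"az":17,"x":-0.013,"y":-0.08,"z":0,"claw":0},{"ax":0,"ay":0,"az":23,"x":-0.018,"y":-0.11,"z":0,"claw":0},{"ax":0,"ay":0,"az":29,"x":-0.023,"y":-0.14,"z":0,"claw":0},{"ax":0,"ay":0,"az":35,"x":-0.028,"y":-0.17,"z":0,"claw":0},{"ax":0,"ay":0,"az":41,"x":-0.033,"y":-0.2,"z":0,"claw":0},{"ax":0,"ay":0,"az":47,"x":-0.038,"y":-0.23,"z":0,"claw":0},{"ax":0,"ay":0,"az":53,"x":-0.043,"y":-0.26,"z":0,"claw":0},{"ax":0,"ay":0,"az":58.4,"x":-0.046,"y":-0.285,"z":-0.01,"claw":0},{"ax":0,"ay":0,"az":58.4,"x":-0.046,"y":-0.293,"z":-0.03,"claw":0},{"ax":0,"ay":0,"az":58.4,"x":-0.046,"y":-0.293,"z":-0.05,"claw":0}])

```text
time_s: 21.8
tool_pos: [0.5514, -0.1292, 0.2632]
tool_rot: [-180.0, 0.0, 160.4]
force: [0.6, 0.3, -1.7]
grip_width: 0.0277
```

Call:
step_arm(series=[{"ax":0,"ay":0,"az":0,"x":0,"y":0,"z":0,"claw":0},{"ax":0,"ay":0,"az":0,"x":0,"y":0,"z":0,"claw":0}])

```text
time_s: 22.0
tool_pos: [0.5517, -0.1262, 0.2637]
tool_rot: [180.0, -0.1, 160.6]
force: [-0.6, -0.5, -1.7]
grip_width: 0.0277
```

```bash
python3 shot.py w17; python3 - <<'E'
import cv2,numpy as np
im=cv2.imread('pics/w17.png')[165:315,225:425].astype(float)
im=np.clip((im/200)**.5*255,0,255).astype(np.uint8)
cv2.imwrite('pics/w17a.png',cv2.resize(im,None,fx=4,fy=4,interpolation=2))
from h import *
import pickle
s=pickle.load(open('pics/w17.pkl','rb'));c=cam('wrist',s)
t=s['tool_pos'].copy();
print(((proj(c,[[.5532,-.1243,.088],[.5532,-.1243,.088]])-[225,165])*4), s['tool_pos'])
E
```

```text
22.0 [ 0.55173868 -0.12624289  0.26371211] [ 1.79993147e+02 -5.29031364e-02  1.60616466e+02] [-9.7  7.3 21.9 93.3 -2.8 80.  83.2]
[[389.98876478 237.91063628]
 [389.98876478 237.91063628]] [ 0.55173868 -0.12624289  0.26371211]
```

View pics/w17a.png

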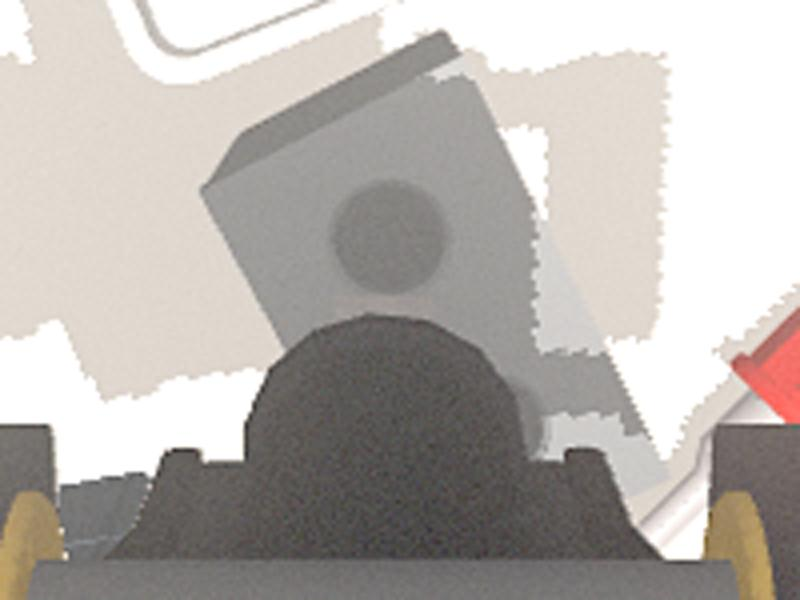

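Call:
step_arm(series=[{"ax":0,"ay":0,"az":0,"x":0.001,"y":0.001,"z":-0.02,"claw":0},{"ax":0,"ay":0,"az":0,"x":0.001,"y":0.001,"z":-0.04,"claw":0},{"ax":0,"ay":0,"az":0,"x":0.001,"y":0.001,"z":-0.055,"claw":0},{"ax":0,"ay":0,"az":0,"x":0.001,"y":0.001,"z":-0.07,"claw":0},{"ax":0,"ay":0,"az":0,"x":0.001,"y":0.001,"z":-0.08,"claw":0},{"ax":0,"ay":0,"az":0,"x":0.001,"y":0.001,"z":-0.08,"claw":0}])

```text
time_s: 22.65
tool_pos: [0.5521, -0.1255, 0.1824]
tool_rot: [-180.0, -0.1, 160.6]
force: [-0.6, 0.6, -1.5]
grip_width: 0.0275
```

Call:
step_arm(series=[{"ax":0,"ay":0,"az":0,"x":0.0005,"y":0.0005,"z":-0.015,"claw":0},{"ax":0,"ay":0,"az":0,"x":0.0005,"y":0.0005,"z":-0.03,"claw":0},{"ax":0,"ay":0,"az":0,"x":0.0005,"y":0.0005,"z":-0.042,"claw":0},{"ax":0,"ay":0,"az":0,"x":0.0005,"y":0.0005,"z":-0.05,"claw":0},{"ax":0,"ay":0,"az":0,"x":0.0005,"y":0.0005,"z":-0.053,"claw":0},{"ax":0,"ay":0,"az":0,"x":0.0005,"y":0.0005,"z":-0.053,"claw":0}])

```text
time_s: 23.25
tool_pos: [0.5531, -0.1252, 0.1302]
tool_rot: [-180.0, -0.0, 160.6]
force: [0.7, 0.5, -0.8]
grip_width: 0.0277
```

Call:
step_arm(series=[{"ax":0,"ay":0,"az":0,"x":0,"y":0,"z":-0.002,"claw":0},{"ax":0,"ay":0,"az":0,"x":0,"y":0,"z":-0.002,"claw":0},{"ax":0,"ay":0,"az":0,"x":0,"y":0,"z":-0.002,"claw":40},{"ax":0,"ay":0,"az":0,"x":0,"y":0,"z":-0.002,"claw":60},{"ax":0,"ay":0,"az":0,"x":0,"y":0,"z":-0.002,"claw":60},{"ax":0,"ay":0,"az":0,"x":0,"y":0,"z":-0.002,"claw":60},{"ax":0,"ay":0,"az":0,"x":0,"y":0,"z":0.02,"claw":60},{"ax":0,"ay":0,"az":0,"x":0,"y":0,"z":0.06,"claw":60},{"ax":0,"ay":0,"az":0,"x":0,"y":0,"z":0.1,"claw":60},{"ax":0,"ay":0,"az":0,"x":0.02,"y":0.03,"z":0.15,"claw":60},{"ax":0,"ay":0,"az":0,"x":0.04,"y":0.07,"z":0.2,"claw":60},{"ax":0,"ay":0,"az":8,"x":0.06,"y":0.11,"z":0.25,"claw":60}])

```text
time_s: 24.45
tool_pos: [0.6, -0.0417, 0.3487]
tool_rot: [180.0, 0.1, 168.7]
force: [0.7, -0.2, -0.1]
grip_width: 0.0523
```

Call:
step_arm(series=[{"ax":0,"ay":0,"az":8,"x":0.0,"y":0.03,"z":0.02,"claw":60},{"ax":0,"ay":0,"az":16,"x":0.01,"y":0.06,"z":0.03,"claw":60},{"ax":0,"ay":0,"az":24,"x":0.01,"y":0.08,"z":0.03,"claw":60},{"ax":0,"ay":0,"az":24,"x":0.01,"y":0.09,"z":0.03,"claw":60},{"ax":0,"ay":0,"az":24,"x":0.01,"y":0.09,"z":0.03,"claw":60}])

```text
time_s: 24.95
tool_pos: [0.6095, 0.0493, 0.3761]
tool_rot: [180.0, -0.0, -167.4]
force: [0.1, -0.0, -0.2]
grip_width: 0.0522
```

```bash
python3 shot.py w18
```

```text
24.95 [0.609477   0.04925461 0.37609331] [ 1.79967023e+02 -4.15609968e-02 -1.67449061e+02] [-17.8  12.2  13.3  74.9  -2.8  93.3  97.5]
```

View pics/w18.png

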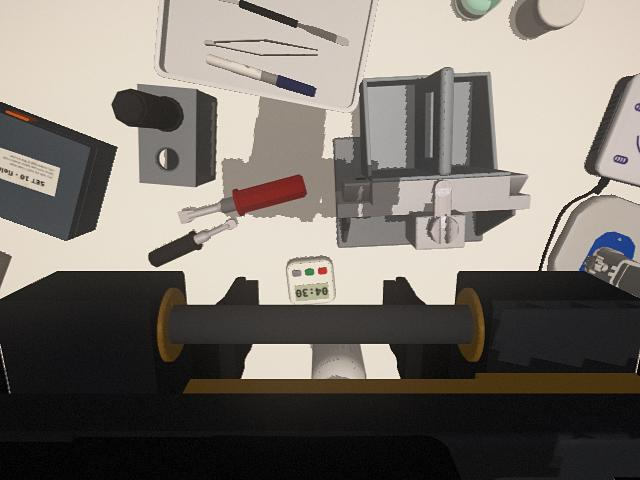

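```bash
python3 - <<'E'
import cv2,numpy as np
im=cv2.imread('pics/w18.png')
cv2.imwrite('pics/w18a.png',cv2.resize(im[60:260,325:540],None,fx=3,fy=3,interpolation=2))
d=np.clip((im[80:195,100:225].astype(float)/150)**.5*255,0,255).astype(np.uint8)
cv2.imwrite('pics/w18b.png',cv2.resize(d,None,fx=5,fy=5,interpolation=2))
from h import *
import pickle
s=pickle.load(open('pics/w18.pkl','rb'));c=cam('wrist',s)
print((proj(c,[[.5532,-.1243,.173],[.5532,-.1243,.093]])-[100,80])*5)
def rw(x,y,z): return [.5762+.965*x-.262*y,.1596+.262*x+.965*y,z]
print((proj(c,[rw(.024,0,.16),rw(-.016,0,.152),rw(-.118,0,.158),rw(-.026,0,.158)])-[325,60])*3)
E
```

```text
[[150.0049754  133.97384988]
 [326.51415775 166.43763432]]
[[362.00806235 514.28730574]
 [357.93001262 381.10052641]
 [374.23211032  19.94633865]
 [364.76338984 349.75958926]]
```

View pics/w18a.png

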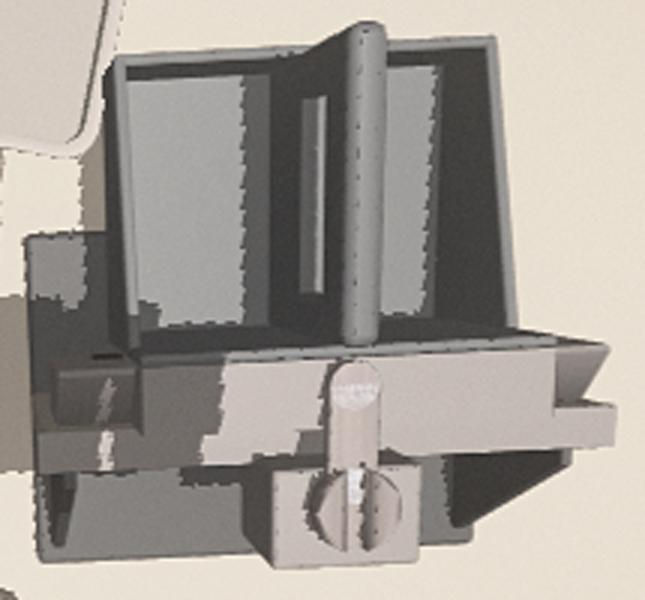

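View pics/w18b.png

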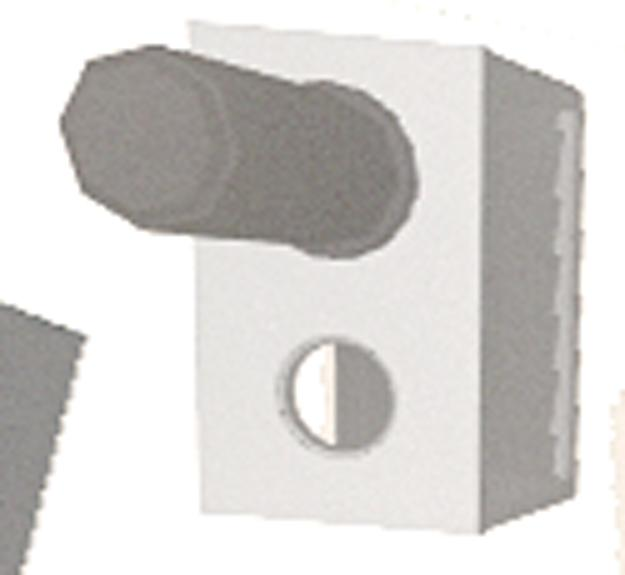

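```bash
python3 -c "
from cell import workorder,status
print(status.get_obs()['joint_velocities'].round(2));print(workorder.sign_off())"
```

```text
[ 1.   -0.28  1.55  0.17  0.55  0.    0.68]
the job is handed in; nothing more can be done
None
```

I hung the caddy on the cleat and turned the keeper clockwise to its stop with the driver only. The driver is back upright in its original hole, and I signed the job off at about 25 s with the gripper clear of everything.

My last checks came from wrist-camera pictures and force readings; the hand-in gave no verdict.

- **Caddy:** after release its grip bar measured at rail x about -72.5 mm and y about -1 mm, parallel to the rail. The later pictures show it in the same place. Its height was about 39.5 mm, read from the arm just before I let go.
- **Keeper:** the tongue lies over the strip, within a couple of degrees of square to the panel. The wrist moment rose when I turned past the end, as expected at the stop.
- **Driver:** its shoulder and handle top appear within about 1 mm of where a seated, upright driver should be.
- **Vial and pot:** I never moved near them, and they looked undisturbed. I did not measure their positions a second time.

**Loose drivers:** the red driver and the small black one looked upright in the first picture but were lying down by my first overhead view at 2 s. I never moved near either of them, and I don't know why they fell.

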